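Rack the knocked-over feed canister and its mate

ROBOT

A 6-joint arm with a two-finger parallel gripper is mounted at the origin on a cart in front of the work surface, level with it; the furniture and walls round the work are solid. World frame = base frame: x ahead of the robot, y to its left, z up, the work surface at z = 0. Lengths are in m, angles in rad, forces in N, time in s.
With the tool pointing down it reaches from about 0.325 to 0.875 m from the base axis. Payload 4.4 kg.
Tool frame: the origin (TCP) lies on the front face of the gripper's body, between the roots of the fingers; the fingertips stand 73 mm ahead of it and the grasp point (between the pads) lies 54 mm ahead of it; y points along the fingers, z is the direction in which the jaws open and shut, and the axes are right-handed (so a half turn about y gives the same grasp; the last joint's range is limited). The gripper opens to 85 mm and grips with 20 to 120 N. Pads are 22 mm wide; open, the fingers measure 114 mm over their backs; the gripper's body (76 mm by 85 mm) begins 54 mm behind the grasp point. The pads swing forward as they close: fully open they stand 13 mm farther back than shut.
Start: joints at [-1.258, 0.207, 1.542, -0, 1.393, -0.15], TCP at [0.257, -0.514, 0.304] pointing down, gripper open.
Joint ranges: [-2.73, 2.73], [-0.86, 2.22], [0.23, 2.46], [-1.11, 4.25], [0.08, 2.63], [-2.82, 2.82]. Speed limits (rad/s): [2.79, 2.79, 3.14, 3.14, 3.14, 3.14].

INTERFACE

Orientations are given as a unit quaternion [w, x, y, z].
In Python, from station import ctrl, viewer gives the robot as it stands.
- The arm moves only by the tool jog_arm, never from a script. Its argument "steps" is a list that holds one entry, the list of rows, each a list of 5 numbers: the shift along the tool's x, y, z scaled (see below), then the turn about the tool's y scaled (see below), then the finger opening in mm, from 0 to 85.4. In form: [[[x, y, z, turn, gripper], ...]]. A call has 1 to 12 rows; each row shifts and turns the commanded pose from where the row before left it, along the tool's axes as they then stand; what a row does not reach is not made up. The controller multiplies each number of a shift by 0.1 m and each number of a turn by pi/4 rad. A row lasts 1/10 s, in which the tool goes at most 50 mm and 8.59 degrees, less where a joint would pass 70% of its speed; a pose out of reach is approached as far as the arm can. A call with a number of a shift or a turn outside -1 to 1 is refused whole. A call with a gripper value outside its range is refused whole. The fingers move at their own pace and stop on an object; "force" is the grip in N (left out, the last holds). Time passes only in rows, so rows that do not move let the fingers close. It gives the time, the measured TCP pose, the force and the opening at its end, in the units of the state.
- ctrl.state(): the state, without advancing time (a new reading comes with each control period).
- viewer.capture(name): name is "scene" or "side" or "wrist"; returns a dict with "frame" (384x512x3 uint8, red, green, blue), "vfov" (degrees; the focal length in pixels is half the picture's height over the tangent of half this angle, whatever the lens; pixels are square), "cx", "cy" (the principal point, pixels), "R" (3x3) and "t" (3): a world point X has camera coordinates R X + t. Camera axes: x right, y down, z forward; pixel columns grow to the right and rows downward; lengths in m; the calibration is good to about 2 mm. A picture is of the moment at which its call begins. There is no depth.
- ctrl.close_job(): hands the job in, once; it reports no verdict.
The state is a dict: "time": time; "q": joint angles; "joint_velocities": joint speeds; "tau": joint torques, N m; "tool_pos": TCP position; "eef_rot": TCP orientation; "ft_force": force on the tool from outside, world axes, zero at the start; "wrist_torque": the same for the moment, N m; "grip_width": finger opening in m.
Only numpy, scipy, OpenCV 4.12 (cv2) and the standard library are available. Lean on these libraries where they do the work, as an engineer would, in place of code of your own. Each camera call takes 0.05 s, during which the arm holds its last target. There are 200 camera calls.

TASK

Load the two feed canisters left on the table, one of which has been knocked over, upright into the two empty cells of the carry tray, one to a cell. Press each one down past the cell's leaf spring until it stands fully home on the cell floor, with the finger tab of its lid facing the front of the tray like the ones already in it. Leave the racked canisters and the things round about where they are.

Things in the scene. Friction and masses are not known exactly. Their poses are not given: they have to be found in the camera images.
- fallen: square see-through canister, body 54 x 54 mm, lid 58 x 58 mm and 11 mm thick, 113 mm tall in all, about 0.2 kg. Origin: centre of the underside; z runs up through the lid; the lid's finger tab is on its -x side, its hinge on +x (each sticks out 5 mm). The lid stays shut. At the start it lies on one side on the table, knocked over.
- standing: square see-through canister, body 54 x 54 mm, lid 58 x 58 mm and 11 mm thick, 113 mm tall in all, about 0.2 kg. Origin: centre of the underside; z runs up through the lid; the lid's finger tab is on its -x side, its hinge on +x (each sticks out 5 mm). The lid stays shut. At the start it stands on the table.
- racked_1: square see-through canister, body 54 x 54 mm, lid 58 x 58 mm and 11 mm thick, 113 mm tall in all, about 0.2 kg. Origin: centre of the underside; z runs up through the lid; the lid's finger tab is on its -x side, its hinge on +x (each sticks out 5 mm). The lid stays shut. It already stands in one of the cells and stays there.
- racked_2: square see-through canister, body 54 x 54 mm, lid 58 x 58 mm and 11 mm thick, 113 mm tall in all, about 0.2 kg. Origin: centre of the underside; z runs up through the lid; the lid's finger tab is on its -x side, its hinge on +x (each sticks out 5 mm). The lid stays shut. It already stands in one of the cells and stays there.
- standing_tab (a point): the front of the lid with its finger tab on the canister 'standing': 30 mm to -x of its axis, 107 mm above its underside
- fallen_tab (a point): the front of the lid with its finger tab on the canister 'fallen': 30 mm to -x of its axis, 107 mm above its underside
- racked_1_tab (a point): the front of the lid with its finger tab on the canister 'racked_1': 30 mm to -x of its axis, 107 mm above its underside
- racked_2_tab (a point): the front of the lid with its finger tab on the canister 'racked_2': 30 mm to -x of its axis, 107 mm above its underside
- caddy: grey carry tray 286 mm long (y) and 88 mm deep (x) with 34 mm high long sides and grips 65 mm high at both ends; it stands fixed on the table. Origin: centre of its underside; -x is the front, roughly towards the robot. Its floor is 3 mm thick and carries the four cells.
- cell_a: one of four alike white cells in a row, 68 mm apart, in varying order; two start full. Origin on the underside, mid-width; front is -x. Inside: y -29..29 mm, x -29 (front) to +35 (back); floor at 3, rim at 58, flared mouth to 63 mm. A steel leaf spring hangs from the back rim; its bulge at height 28 reaches x = +21 and yields backwards (2 to 6 N); a canister's weight does not pass it.
- cell_a_seat (a point): on the floor of cell_a: where the centre of a canister's underside ends up when the spring holds it against the front wall (x = -2 mm, 3 mm above the cell's origin)
- cell_b: one of four alike white cells in a row, 68 mm apart, in varying order; two start full. Origin on the underside, mid-width; front is -x. Inside: y -29..29 mm, x -29 (front) to +35 (back); floor at 3, rim at 58, flared mouth to 63 mm. A steel leaf spring hangs from the back rim; its bulge at height 28 reaches x = +21 and yields backwards (2 to 6 N); a canister's weight does not pass it.
- cell_b_seat (a point): on the floor of cell_b: where the centre of a canister's underside ends up when the spring holds it against the front wall (x = -2 mm, 3 mm above the cell's origin)
- cell_c: one of four alike white cells in a row, 68 mm apart, in varying order; two start full. Origin on the underside, mid-width; front is -x. Inside: y -29..29 mm, x -29 (front) to +35 (back); floor at 3, rim at 58, flared mouth to 63 mm. A steel leaf spring hangs from the back rim; its bulge at height 28 reaches x = +21 and yields backwards (2 to 6 N); a canister's weight does not pass it.
- cell_c_seat (a point): on the floor of cell_c: where the centre of a canister's underside ends up when the spring holds it against the front wall (x = -2 mm, 3 mm above the cell's origin)
- cell_d: one of four alike white cells in a row, 68 mm apart, in varying order; two start full. Origin on the underside, mid-width; front is -x. Inside: y -29..29 mm, x -29 (front) to +35 (back); floor at 3, rim at 58, flared mouth to 63 mm. A steel leaf spring hangs from the back rim; its bulge at height 28 reaches x = +21 and yields backwards (2 to 6 N); a canister's weight does not pass it.
- cell_d_seat (a point): on the floor of cell_d: where the centre of a canister's underside ends up when the spring holds it against the front wall (x = -2 mm, 3 mm above the cell's origin)
- drop_bottle: brown dropper bottle with black teat, 33 x 34 x 102 mm; bystander, origin at the centre of its underside
- roll: roll of blank labels lying flat, 55 mm across, 25 mm tall; bystander, origin at the centre of its underside
- gauge: round dial hygrometer lying on the table, 60 mm across, 19 mm tall; bystander, origin at the centre of its underside
Things that resemble listed ones, but are neither listed nor needed, are in the scene too. Leave any orange or yellow look-alike of the cell_d alone.

How it is judged:
At the end, for the whole second after the job is handed in: Each loose canister stands in a cell that was empty, one to a cell: within 6 mm of the seat point horizontally, at most 4 mm above the cell floor, upright within 0.07 rad, lid tab at least 24 mm in front of the cell's origin, at rest. The two racked canisters are still seated likewise ((((horizontal distance between standing and cell_a_seat below 0.006 m and z of standing in the frame of cell_a_seat below 0.004 m and angle between standing's own z axis and vertical below 0.07 rad and x of standing_tab in the frame of cell_a below -0.024 m and linear speed of standing below 0.02 m/s) and (horizontal distance between fallen and cell_b_seat below 0.006 m and z of fallen in the frame of cell_b_seat below 0.004 m and angle between fallen's own z axis and vertical below 0.07 rad and x of fallen_tab in the frame of cell_b below -0.024 m and linear speed of fallen below 0.02 m/s)) or ((horizontal distance between standing and cell_b_seat below 0.006 m and z of standing in the frame of cell_b_seat below 0.004 m and angle between standing's own z axis and vertical below 0.07 rad and x of standing_tab in the frame of cell_b below -0.024 m and linear speed of standing below 0.02 m/s) and (horizontal distance between fallen and cell_a_seat below 0.006 m and z of fallen in the frame of cell_a_seat below 0.004 m and angle between fallen's own z axis and vertical below 0.07 rad and x of fallen_tab in the frame of cell_a below -0.024 m and linear speed of fallen below 0.02 m/s))) and horizontal distance between racked_1 and cell_c_seat below 0.006 m and z of racked_1 in the frame of cell_c_seat below 0.004 m and angle between each of racked_1, racked_2's own z axis and vertical below 0.07 rad and x of racked_1_tab in the frame of cell_c below -0.024 m and linear speed of each of racked_1, racked_2 below 0.02 m/s and horizontal distance between racked_2 and cell_d_seat below 0.006 m and z of racked_2 in the frame of cell_d_seat below 0.004 m and x of racked_2_tab in the frame of cell_d below -0.024 m); the robot touches nothing.
It fails at once if the brown dropper bottle with black teat is pushed away or upset (moved 30 mm) (distance of drop_bottle from where it was at the start of the episode above 0.03 m).
It fails at once if the roll of blank labels lying flat is pushed away or upset (moved 30 mm) (distance of roll from where it was at the start of the episode above 0.03 m).
It fails at once if the round dial hygrometer lying on the table is pushed away or upset (moved 30 mm) (distance of gauge from where it was at the start of the episode above 0.03 m).
It fails at once if a canister that was already in the tray is pulled out or shifted by 15 mm (distance of any of racked_1, racked_2 from where it was at the start of the episode above 0.015 m).
It also fails if it takes over 61 s, if anything falls off the work surface, if the arm or the gripper's body presses on something with over 40 N, if the wrist force passes 120 N, or if a joint passes its speed limit or range.

## Working session

There is one attempt and no reset: what is moved stays moved. The work goes in short steps, Python scripts to look and compute and a tool call to move; the robot and the scene stay as the last step left them, time stands still between calls to the robot, and variables do not carry over. Pictures are saved under pics/ and viewed, about 8 in all and at most 12, crops included, and the job is handed in when it is done.

Besides the shell and the picture viewer there is one more tool, called after "Call:" as a command line: name --argument value ..., lists and objects as JSON in quotes. jog_arm: Moves the arm, as the interface text tells. Its arguments: {"type":"object","properties":{"steps":{"type":"array"},"force":{"type":"number"}},"required":["steps"]}

```bash
ls; mkdir -p pics; cat > h.py <<'E'
import numpy as np, cv2
from station import ctrl, viewer
def cap(n,f=None):
    c=viewer.capture(n)
    if f: cv2.imwrite('pics/'+f,c['frame'][:,:,::-1])
    c['f']=c['frame'].shape[0]/2/np.tan(np.radians(c['vfov'])/2); return c
def ray(c,u,v):
    R=np.array(c['R']);t=np.array(c['t'])
    return -R.T@t, R.T@np.array([(u-c['cx'])/c['f'],(v-c['cy'])/c['f'],1])
def onz(c,u,v,z):
    o,d=ray(c,u,v); return o+d*(z-o[2])/d[2]
def proj(c,X):
    p=np.array(c['R'])@np.array(X)+np.array(c['t']); return [c['cx']+c['f']*p[0]/p[2],c['cy']+c['f']*p[1]/p[2]]
E
python3 - <<'E'
from h import *
import pickle
a=[cap(n) for n in('scene','side','wrist')]
pickle.dump(a,open('c0.pkl','wb'))
for n,c in zip(('scene','side','wrist'),a):
    print(n,c['vfov'],c['cx'],c['cy'],ray(c,c['cx'],c['cy']))
    cv2.imwrite(f'pics/{n}0.png',cv2.resize(c['frame'][:,:,::-1],(800,600),interpolation=cv2.INTER_CUBIC))
print(ctrl.state())
E
```

```text
pics
scene 53.400610392836064 253.0995082418785 190.6183545807367 (array([-0.19223012, -0.89899096,  0.7920208 ]), array([ 0.54568618,  0.62567819, -0.55745259]))
side 45.35934078217943 260.71552314426265 185.65595597829827 (array([-0.04066179,  0.97681554,  0.77855908]), array([ 0.40314881, -0.7748661 , -0.48688147]))
wrist 58.371920242023016 250.1399796122848 187.1192108217194 (array([ 0.32679458, -0.47992751,  0.3719004 ]), array([-0.27199513, -0.13380864, -0.9529501 ]))
{'time': 0.15, 'q': array([-1.25749891e+00,  2.07294038e-01,  1.54266739e+00, -3.30358833e-05,
        1.39352252e+00, -1.50497152e-01]), 'joint_velocities': array([ 0.00030453, -0.0025649 , -0.00426682,  0.00201227, -0.00085184,
        0.00064817]), 'tau': array([ 5.18864363e-04, -3.83510506e+01, -2.92037165e+01, -1.28834708e-04,
        6.60506761e-03,  1.35385497e-05]), 'tool_pos': array([ 0.25705798, -0.51380398,  0.30293304]), 'eef_rot': array([ 0.16244653, -0.16257818,  0.68884376, -0.68751271]), 'ft_force': array([ 0.89844063, -0.3033369 ,  0.32210723]), 'wrist_torque': array([ 0.03339782, -0.02763463,  0.01422407]), 'grip_width': 0.08583542683288412}
```

View pics/scene0.png

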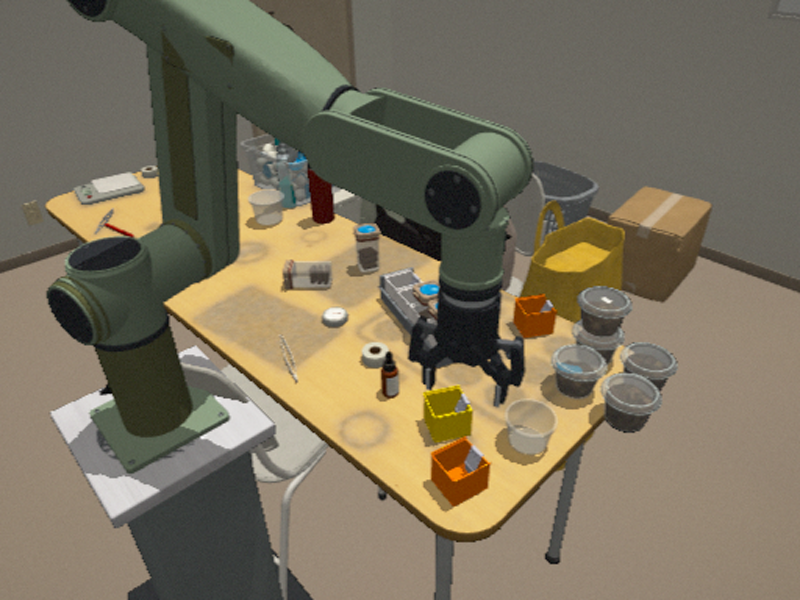

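View pics/side0.png

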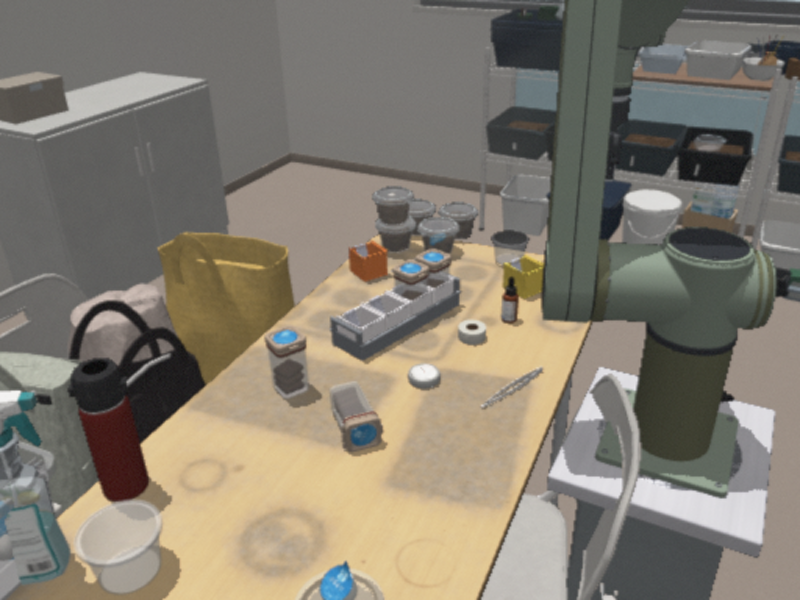

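Scene view: arm hides part of the tray. Standing canister is at about (367,245), fallen one at (307,275), tray at (410,300). The orange and yellow look-alike cells are at (535,315), (447,412) and (460,470); leave those alone. Side view: standing at (287,360), fallen at (357,415) with its lid towards the side camera, tray at (397,312), bottle at (510,300), roll at (472,330), gauge at (424,375).

```bash
python3 - <<'E'
from h import *
import pickle
a=pickle.load(open('c0.pkl','rb')); s=a[1]; k=1.5625
for n,u,v,z in [('stand lid',286,338,.113),('stand base front',290,394,0),('fallen lid disc',364,433,.029),('fallen base',348,388,.057),('tray +y front',365,354,0),('tray -y front top',459,300,.034),('tray back +y top',333,322,.034),('gauge',424,375,.019),('roll',472,328,.025),('bottle',510,320,0),('lid1',410,270,.116),('lid2',434,258,.116),('orange',368,278,0)]:
    print(n,onz(s,u/k,v/k,z).round(3))
def crop(c,x0,y0,x1,y1,f):
    im=c['frame'][y0:y1,x0:x1,::-1]; cv2.imwrite('pics/'+f,cv2.resize(im,None,fx=5,fy=5,interpolation=cv2.INTER_CUBIC))
crop(s,160,150,310,295,'crop.png')
E
```

```text
stand lid [0.623 0.156 0.113]
stand base front [0.622 0.164 0.   ]
fallen lid disc [0.432 0.227 0.029]
fallen base [0.495 0.168 0.057]
tray +y front [ 0.564 -0.002  0.   ]
tray -y front top [ 0.46  -0.216  0.034]
tray back +y top [ 0.651 -0.03   0.034]
gauge [0.42  0.034 0.019]
roll [ 0.399 -0.14   0.025]
bottle [ 0.355 -0.239  0.   ]
lid1 [ 0.54  -0.153  0.116]
lid2 [ 0.52  -0.222  0.116]
orange [ 0.712 -0.275  0.   ]
```

View pics/crop.png

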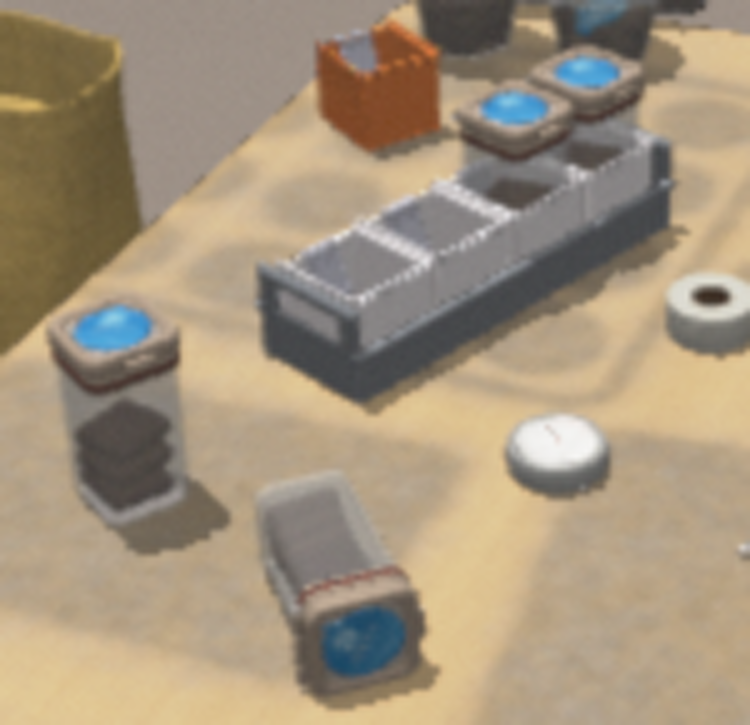

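The two empty cells are the +y ones, at crop (360,270) and (430,225). The racked canisters are at the −y end. The standing canister's tab at (147,357) faces the robot; the fallen one's tab is not visible, so I need a wrist view.

```bash
cat >> h.py <<'E'
from scipy.spatial.transform import Rotation as Ro
def pose():
    s=ctrl.state(); w,x,y,z=s['eef_rot']; return np.array(s['tool_pos']),Ro.from_quat([x,y,z,w]).as_matrix(),s
def yaw(R): return np.degrees(np.arctan2(R[1,2],R[0,2]))  # jaw (tool z) direction in world
def plan(target,yawdeg=None):
    p,R,s=pose(); y0=yaw(R); d=R.T@(np.array(target)-p)
    print('t',s['time'],'pos',p.round(4),'jawyaw',y0.round(2),'w',round(s['grip_width'],4),'F',s['ft_force'].round(1))
    print('tool shift/0.1 (no turn first):',(d/0.1).round(3))
    if yawdeg is not None:
        dy=(yawdeg-y0+180)%360-180
        # turn +a about tool y (down) -> world yaw change -a
        a=-dy*np.sign(-R[2,1]); R2=R@Ro.from_euler('y',a,degrees=True).as_matrix()
        print('turn units total',round(a/45,3),'alt',round((a-180*np.sign(a))/45,3),'check yaw',yaw(R2).round(1),'shift after turn:',((R2.T@(np.array(target)-p))/0.1).round(3), 'q6',s['q'][5].round(2))
E
python3 - <<'E'
from h import *
import pickle
a=pickle.load(open('c0.pkl','rb')); p,R,s=pose(); print(R.round(3))
o,d=ray(a[2],a[2]['cx'],a[2]['cy']); print('cam in tool',(R.T@(o-p)).round(3),(R.T@d).round(3))
plan([.47,.05,.34],0)
E
```

```text
[[-0.894 -0.001  0.447]
 [-0.447  0.002 -0.894]
 [-0.    -1.    -0.002]]
cam in tool [-0.078 -0.069  0.001] [ 0.303  0.953 -0.   ]
t 0.15 pos [ 0.2571 -0.5138  0.3029] jawyaw -63.43 w 0.0858 F [ 0.9 -0.3  0.3]
tool shift/0.1 (no turn first): [-4.427 -0.362 -4.091]
turn units total -1.409 alt 2.591 check yaw 0.0 shift after turn: [-5.639 -0.362  2.129] q6 -0.15
```

Call:
jog_arm --steps '[[[-0.336,-0.024,-0.34,0,85],[-0.336,-0.024,-0.34,0,85],[-0.336,-0.024,-0.34,0,85],[-0.336,-0.024,-0.34,0,85],[-0.336,-0.024,-0.34,0,85],[-0.336,-0.024,-0.34,0,85],[-0.336,-0.024,-0.34,0,85],[-0.336,-0.024,-0.34,0,85],[-0.336,-0.024,-0.34,0,85],[-0.336,-0.024,-0.34,0,85],[-0.336,-0.024,-0.34,0,85],[-0.336,-0.024,-0.34,0,85]]]'

```text
time: 1.35
tool_pos: [0.4353, 0.033, 0.3328]
eef_rot: [-0.163, 0.162, -0.688, 0.688]
ft_force: [0.8, -0.6, -0.3]
grip_width: 0.0848
```

Call:
jog_arm --steps '[[[-0.336,-0.024,-0.34,0,85],[-0.336,-0.024,-0.34,0,85],[-0.336,-0.024,-0.34,0,85],[0,0,0,0,85],[0,0,0,0,85]]]'

```text
time: 1.85
tool_pos: [0.4795, 0.1681, 0.3392]
eef_rot: [-0.163, 0.164, -0.688, 0.688]
ft_force: [-0.5, 0.0, 0.5]
grip_width: 0.085
```

```bash
python3 - <<'E'
from h import *
import pickle
a=[cap(n) for n in('scene','side','wrist')]
pickle.dump(a,open('c1.pkl','wb'))
p,R,s=pose(); print(p,yaw(R),s['q'])
im=np.zeros((600,800,3),np.uint8)
w=cv2.resize(a[2]['frame'][:,:,::-1],(800,600),interpolation=cv2.INTER_CUBIC)
cv2.imwrite('pics/w1.png',w)
E
```

```text
[0.47944374 0.16617579 0.33953345] -63.51396887496204 [ 1.63130516e-01  3.50730908e-02  1.65831402e+00 -3.96891340e-04
  1.44915820e+00  1.27170679e+00]
```

View pics/w1.png

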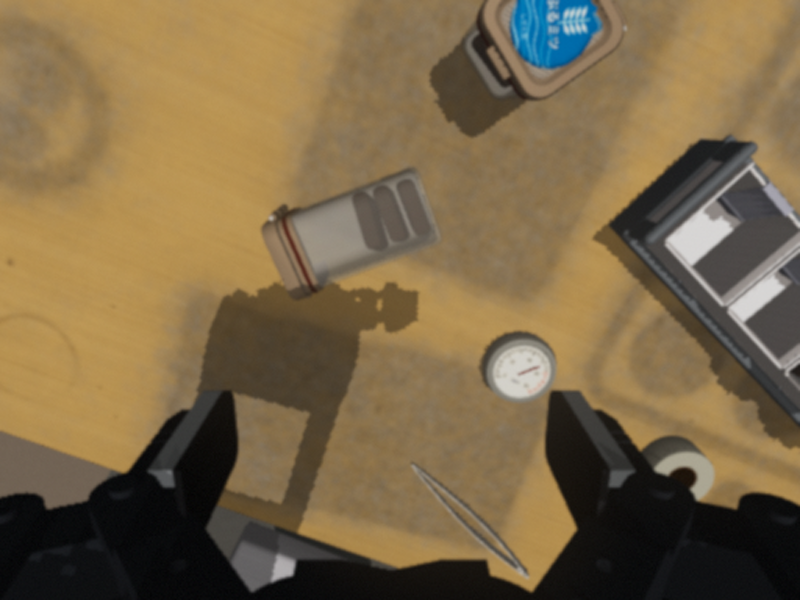

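Wrist view: the fallen canister's lid is at (285,255) and its base at (425,205). The lid's projections at (280,213) and (310,292) lie sideways. The standing canister's tab is at (497,60). Next I'll zoom to see which of the fallen lid's projections is the tab.

```bash
python3 - <<'E'
from h import *
import pickle
a=pickle.load(open('c1.pkl','rb')); f=a[2]['frame'][:,:,::-1]
A=cv2.resize(f[100:200,160:285],None,fx=4,fy=4,interpolation=cv2.INTER_CUBIC)   # 500x400
B=cv2.resize(f[0:100,270:405],None,fx=2,fy=2,interpolation=cv2.INTER_CUBIC) # 270x200
S=a[1]['frame'][:,:,::-1]
C=cv2.resize(S[240:290,205:250],(270,300),interpolation=cv2.INTER_CUBIC)
im=np.zeros((510,780,3),np.uint8); im[:400,:500]=A; im[:200,505:775]=B; im[205:505,505:775]=C
cv2.imwrite('pics/z1.png',im)
E
```

```text
(no output)
```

View pics/z1.png

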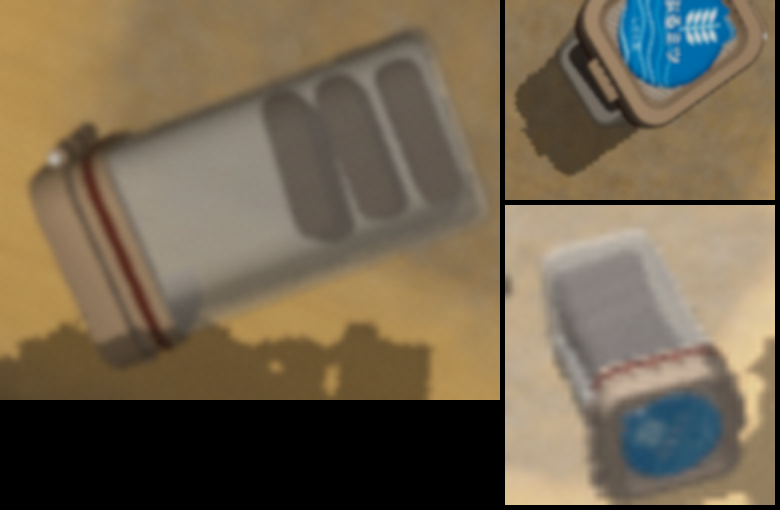

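The white hinge-pin glint on the fallen lid at (55,155) matches the standing lid's hinge glint at (765,37). So the fallen hinge is on the image-upper side and its tab on the image-lower side (125,350).

```bash
python3 - <<'E'
from h import *
import pickle
a=pickle.load(open('c1.pkl','rb')); w=a[2]
g=lambda u,v,z: onz(w,u/4+160,v/4+100,z)
P={'lidUL':g(35,185,.056),'lidLL':g(100,352,.056),'bUR':g(432,35,.056),'bLR':g(486,212,.056),'hinge':g(65,150,.035),'lidR_U':g(118,140,.058),'lidR_L':g(172,338,.058)}
for k,v in P.items(): print(k,v.round(4))
d=P['lidUL']+P['lidLL']-P['bUR']-P['bLR']; L=np.linalg.norm(d)/2; d/=np.linalg.norm(d); print('len',L,'axis yaw',np.degrees(np.arctan2(d[1],d[0])))
e=P['bLR']-P['bUR'];print('base w',np.linalg.norm(e),np.degrees(np.arctan2(e[1],e[0]))); e=P['lidLL']-P['lidUL'];print('lid w',np.linalg.norm(e),np.degrees(np.arctan2(e[1],e[0])))
for n in ('lidR','b'): pass
B=(P['bUR']+P['bLR'])/2; T=(P['lidUL']+P['lidLL'])/2; print('base',B,'top',T,'lidmid',T-d*.0055)
# side cross-check
print('proj lidmid in side',proj(a[1],[*(T)[:2],.029]),'(disc centre px ~233,277)')
plan([*(T-d*.0055)[:2],.2], np.degrees(np.arctan2(d[1],d[0]))-90)
E
```

```text
lidUL [0.4505 0.2455 0.056 ]
lidLL [0.4161 0.2124 0.056 ]
bUR [0.5302 0.1709 0.056 ]
bLR [0.4964 0.1375 0.056 ]
hinge [0.4572 0.2445 0.035 ]
lidR_U [0.4713 0.2307 0.058 ]
lidR_L [0.4291 0.1967 0.058 ]
len 0.10945975018259456 axis yaw 136.93827719209463
base w 0.04752886841293854 -135.34654243071762
lid w 0.04765246103044719 -136.1249929565894
base [0.51329683 0.1541998  0.056     ] top [0.4333235  0.22893737 0.056     ] lidmid [0.4373419  0.22518204 0.056     ]
proj lidmid in side [np.float64(232.16343349278236), np.float64(277.38284995324216)] (disc centre px ~233,277)
t 2.0 pos [0.4794 0.1662 0.3395] jawyaw -63.51 w 0.0851 F [-0.5  0.3 -0.4]
tool shift/0.1 (no turn first): [ 0.112  1.395 -0.716]
turn units total -2.454 alt 1.546 check yaw 46.9 shift after turn: [-0.71   1.395  0.145] q6 1.27
```

Call:
jog_arm --steps '[[[0,0.1,0,-0.187,85],[0,0.1,0,-0.187,85],[0,0.1,0,-0.187,85],[0,0.1,0,-0.187,85],[0,0.1,0,-0.187,85],[0,0.1,0,-0.187,85],[0,0.1,0,-0.187,85],[0,0.1,0,-0.187,85],[0,0.1,0,-0.187,85],[0,0.1,0,-0.187,85],[0,0.1,0,-0.187,85],[0,0.1,0,-0.187,85]]]'

```text
time: 3.2
tool_pos: [0.4797, 0.1656, 0.2197]
eef_rot: [-0.635, 0.635, -0.311, 0.312]
ft_force: [0.3, 0.1, -0.2]
grip_width: 0.0851
```

Call:
jog_arm --steps '[[[0,0.1,0,-0.187,85],[-0.35,0,0.05,0,85],[-0.35,0,0.05,0,85],[0,0,0,0,85],[0,0,0,0,85]]]'

```text
time: 3.7
tool_pos: [0.4363, 0.2223, 0.2101]
eef_rot: [-0.655, 0.656, -0.265, 0.265]
ft_force: [0.0, -0.3, 0.6]
grip_width: 0.085
```

```bash
python3 - <<'E'
from h import *
import pickle
plan([.4373,.2252,.083],46)
a=[cap(n) for n in('scene','side','wrist')]
pickle.dump(a,open('c2.pkl','wb'))
w=cv2.resize(a[2]['frame'][:,:,::-1],(512,384))
s=cv2.resize(a[1]['frame'][130:290,180:320,::-1],(280,320)); im=np.zeros((384,800,3),np.uint8); im[:,:512]=w; im[:320,515:795]=s
cv2.imwrite('pics/w2.png',im)
E
```

```text
t 3.7 pos [0.4363 0.2223 0.2101] jawyaw 45.94 w 0.085 F [ 0.  -0.3  0.6]
tool shift/0.1 (no turn first): [-0.014  1.271  0.027]
turn units total -0.001 alt 3.999 check yaw 46.0 shift after turn: [-0.014  1.271  0.027] q6 -0.51
```

View pics/w2.png

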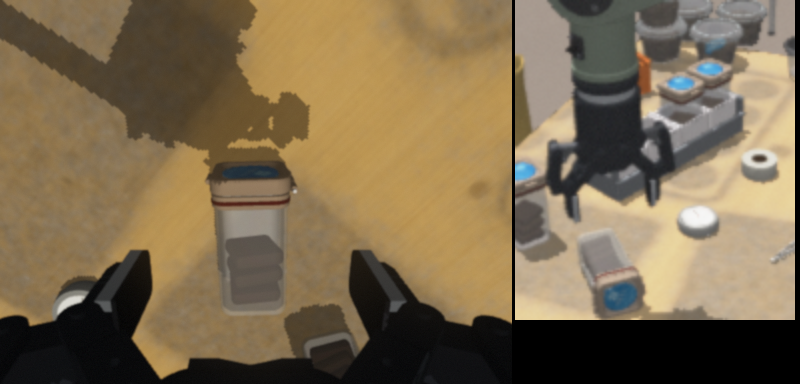

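The canister is centred between the fingers (column 252, axis vertical in view), with the lid side face at rows 178–200. I'll shift about 5 mm towards the lid and descend.

Call:
jog_arm --steps '[[[-0.055,0.4,0.02,0,85],[0,0.4,0,0,85],[0,0.3,0,0,85],[0,0.17,0,0,85],[0,0,0,0,85],[0,0,0,0,50],[0,0,0,0,50],[0,0,0,0,50],[0,0,0,0,50],[0,0,0,0,50],[0,0,0,0,50]]]' --force 30

```text
time: 4.95
tool_pos: [0.4352, 0.2286, 0.0845]
eef_rot: [0.656, -0.655, 0.264, -0.266]
ft_force: [-1.2, -1.4, 7.2]
grip_width: 0.0535
```

```bash
cat >> h.py <<'E'
def combo(f,x0=180,y0=130,x1=320,y1=290):
    import pickle
    a=[cap(n) for n in('scene','side','wrist')]
    pickle.dump(a,open(f.replace('png','pkl'),'wb'))
    im=np.zeros((384,800,3),np.uint8); im[:,:440]=cv2.resize(a[2]['frame'][:,:,::-1],(512,384))[:,36:476]
    c=a[1]['frame'][y0:y1,x0:x1,::-1]; k=min(355/c.shape[1],384/c.shape[0]); c=cv2.resize(c,None,fx=k,fy=k,interpolation=cv2.INTER_CUBIC)
    im[:c.shape[0],443:443+c.shape[1]]=c; cv2.imwrite('pics/'+f,im); return a
E
python3 - <<'E'
from h import *
combo('w3.png',190,210,280,300); p,R,s=pose(); print(s['grip_width'],p)
E
```

```text
0.05325091652891084 [0.43517592 0.22856203 0.08452321]
```

View pics/w3.png

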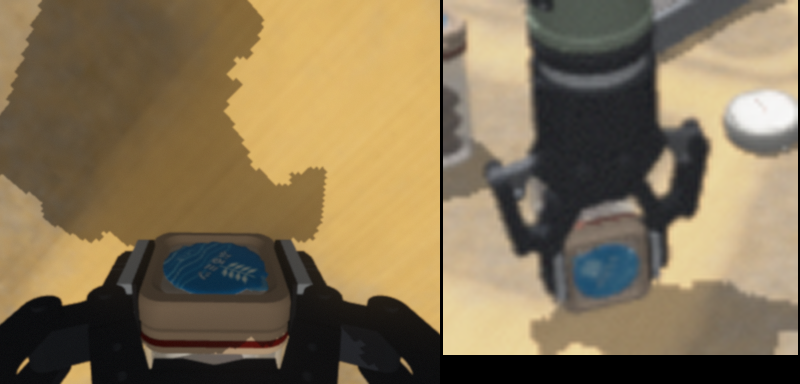

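The pads flank the lid at (140,265) and (290,265). Now I tip it up on an arc about the bottom edge.

Call:
jog_arm --steps '[[[0.035,-0.1,0,0,50],[0.04,-0.1,0,0,50],[0.055,-0.091,0,0,50],[0.058,-0.091,0,0,50],[0.074,-0.08,0,0,50],[0.074,-0.079,0,0,50],[0.087,-0.063,0,0,50],[0.087,-0.062,0,0,50]]]' --force 22

```text
time: 5.9
tool_pos: [0.4711, 0.1924, 0.15]
eef_rot: [-0.656, 0.656, -0.265, 0.265]
ft_force: [-0.2, 0.2, -2.4]
grip_width: 0.0533
```

```bash
python3 - <<'E'
from h import *
combo('w4.png',190,180,300,300); p,R,s=pose(); print(s['grip_width'],p,s['ft_force'],s['wrist_torque'])
E
```

```text
0.05348786091732292 [0.47142775 0.19255971 0.14999558] [ 0.67989429 -0.05488208 -1.42647004] [ 0.11288574  0.1293627  -0.0108524 ]
```

View pics/w4.png

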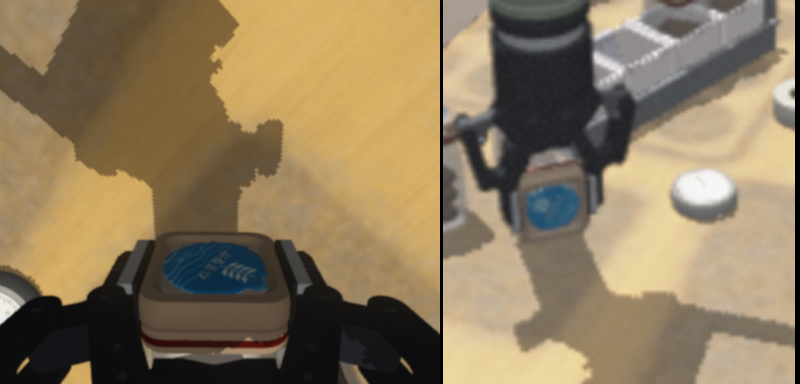

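The pads hold the canister rigidly and it was lifted without turning. I'll ease the grip open in small steps so that gravity swings the base end down.

Call:
jog_arm --steps '[[[0,0,0,0,53],[0,0,0,0,53],[0,0,0,0,53.3],[0,0,0,0,53.3]]]' --force 20

```text
time: 6.45
tool_pos: [0.4702, 0.1932, 0.1492]
eef_rot: [-0.655, 0.656, -0.265, 0.265]
ft_force: [0.2, -0.4, -2.3]
grip_width: 0.0534
```

```bash
cat > st.py <<'E'
from h import *
p,R,s=pose(); print(s['time'],s['grip_width'],p.round(4),s['ft_force'].round(2),(R.T@s['wrist_torque']).round(3))
E
python3 st.py
```

```text
6.45 0.05343186807721716 [0.4702 0.1932 0.1492] [ 0.24 -0.41 -2.28] [0.013 0.031 0.098]
```

Call:
jog_arm --steps '[[[0,0,0,0,53.8],[0,0,0,0,53.8],[0,0,0,0,54.2],[0,0,0,0,54.2]]]'

```text
time: 6.85
tool_pos: [0.471, 0.1931, 0.15]
eef_rot: [0.656, -0.655, 0.265, -0.265]
ft_force: [-0.4, -0.6, -0.6]
grip_width: 0.0544
```

```bash
python3 st.py
```

```text
6.85 0.05439321332450154 [0.471  0.1931 0.15  ] [-0.36 -0.61 -0.62] [ 0.04   0.023 -0.001]
```

Call:
jog_arm --steps '[[[0,0,0,0,50],[0,0,0,0,50],[0,0,0,0,50]]]' --force 30

```text
time: 7.15
tool_pos: [0.4706, 0.193, 0.1496]
eef_rot: [0.656, -0.656, 0.265, -0.265]
ft_force: [0.4, -0.4, 0.4]
grip_width: 0.0502
```

```bash
python3 st.py; python3 -c "
from h import *
combo('w5.png',190,160,300,280)"
```

```text
7.15 0.05023479169841493 [0.4706 0.193  0.1496] [ 0.4  -0.38  0.37] [ 0.031 -0.028 -0.046]
```

View pics/w5.png

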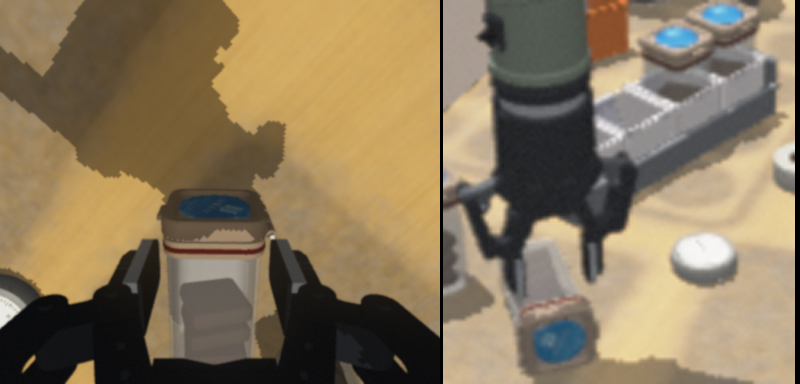

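The grip eased too far and the canister dropped flat onto the table, same heading, still centred (lid at (215,215) in the left image). For the next try I'll grip only a small patch, the end of the lid's upper edge, at the lowest force. That patch can't resist turning much.

Call:
jog_arm --steps '[[[0,0,0,0,85],[0,0,0,0,85],[0,0,0,0,85],[-0.135,0.1,0,0,85],[0,0.2,0,0,85],[0,0.15,0,0,85],[0,0,0,0,50],[0,0,0,0,50],[0,0,0,0,50],[0,0,0,0,50],[0,0,0,0,50],[0,0,0,0,50]]]' --force 20

```text
time: 8.5
tool_pos: [0.4612, 0.2024, 0.105]
eef_rot: [0.656, -0.655, 0.265, -0.265]
ft_force: [-0.1, 0.4, -0.2]
grip_width: 0.0502
```

Call:
jog_arm --steps '[[[0.018,-0.05,0,0,50],[0.018,-0.05,0,0,50],[0.02,-0.05,0,0,50],[0.02,-0.05,0,0,50]]]'

```text
time: 8.9
tool_pos: [0.4667, 0.197, 0.1252]
eef_rot: [0.656, -0.655, 0.265, -0.265]
ft_force: [-0.4, 0.3, 0.5]
grip_width: 0.0501
```

```bash
python3 st.py
```

```text
8.9 0.050127258600631656 [0.4667 0.197  0.1252] [-0.4   0.27  0.46] [ 0.034 -0.047 -0.015]
```

```bash
cat >> h.py <<'E'
def blue(c,box=None):
    h=cv2.cvtColor(c['frame'],cv2.COLOR_RGB2HSV); m=cv2.inRange(h,(95,110,50),(115,255,255))
    n,l,s,ce=cv2.connectedComponentsWithStats(m)
    return [(s[i,4],ce[i].round(1).tolist(),s[i,:4].tolist()) for i in range(1,n) if s[i,4]>25]
def tri(c1,p1,c2,p2):
    o1,d1=ray(c1,*p1);o2,d2=ray(c2,*p2); A=np.stack([d1,-d2],1); k=np.linalg.lstsq(A,o2-o1,rcond=None)[0]
    a,b=o1+d1*k[0],o2+d2*k[1]; return (a+b)/2,np.linalg.norm(a-b)
E
python3 - <<'E'
from h import *
import pickle
a=[cap(n) for n in('scene','side','wrist')]; pickle.dump(a,open('c6.pkl','wb'))
for c in a: print(blue(c))
for f in ('c2.pkl','w3.pkl','w5.pkl'):
    b=pickle.load(open(f,'rb')); print(f,blue(b[1]),blue(b[2]))
E
```

```text
[(np.int32(39), [234.1, 146.2], [229, 144, 11, 5]), (np.int32(70), [274.8, 184.9], [269, 182, 13, 7]), (np.int32(81), [285.0, 195.3], [279, 192, 14, 8])]
[(np.int32(46), [277.0, 164.0], [272, 162, 11, 5]), (np.int32(54), [262.6, 171.2], [257, 169, 12, 6]), (np.int32(89), [182.1, 215.5], [175, 212, 15, 8]), (np.int32(140), [226.2, 266.2], [219, 260, 15, 13]), (np.int32(317), [214.8, 373.5], [205, 361, 21, 23])]
[(np.int32(1749), [247.9, 232.4], [210, 216, 80, 32])]
c2.pkl [(np.int32(46), [277.0, 164.0], [272, 162, 11, 5]), (np.int32(53), [262.5, 171.2], [257, 169, 12, 6]), (np.int32(88), [182.0, 215.6], [175, 212, 15, 8]), (np.int32(145), [232.5, 277.9], [225, 272, 16, 13]), (np.int32(317), [214.8, 373.6], [205, 361, 21, 23])] []
w3.pkl [(np.int32(88), [182.0, 215.6], [175, 212, 15, 8]), (np.int32(145), [230.9, 278.2], [223, 272, 16, 13]), (np.int32(316), [214.8, 373.6], [205, 361, 21, 23])] [(np.int32(3871), [249.9, 269.1], [199, 243, 105, 51])]
w5.pkl [(np.int32(46), [277.0, 164.0], [272, 162, 11, 5]), (np.int32(53), [262.5, 171.2], [257, 169, 12, 6]), (np.int32(88), [182.0, 215.6], [175, 212, 15, 8]), (np.int32(139), [226.3, 266.2], [219, 260, 15, 13]), (np.int32(316), [214.8, 373.6], [205, 361, 21, 23])] [(np.int32(1085), [249.2, 206.9], [216, 196, 70, 22])]
```

```bash
python3 - <<'E'
from h import *
import pickle
def inTool(c): # TCP from wrist cam pose: cam in tool known
    Rc=np.array(c['R']).T; o=-Rc@np.array(c['t']); return o
L=np.array([-.72,.69,0])
for f,sp,wp in (('w3.pkl',(230.9,278.2),(249.9,269.1)),('w5.pkl',(226.3,266.2),(249.2,206.9)),('c6.pkl',(226.2,266.2),(247.9,232.4))):
    b=pickle.load(open(f,'rb')); X,e=tri(b[1],sp,b[2],wp); print(f,X.round(4),round(e,4), 'side@.029',onz(b[1],*sp,.029).round(4),'wrist@.029',onz(b[2],*wp,.029).round(4))
plan([.46,.2,.1])
# standing and others
b=pickle.load(open('c6.pkl','rb'))
for n,pi,sc in (('stand',(182.1,215.5),(234.1,146.2)),('r1',(262.6,171.2),(274.8,184.9)),('r2',(277,164),(285,195.3))):
    X,e=tri(b[1],pi,b[0],sc); print(n,X.round(4),round(e,4))
E
```

```text
w3.pkl [0.4371 0.2273 0.0234] 0.002 side@.029 [0.4346 0.2329 0.029 ] wrist@.029 [0.4336 0.2295 0.029 ]
w5.pkl [0.4686 0.1953 0.0269] 0.0028 side@.029 [0.4685 0.1979 0.029 ] wrist@.029 [0.4668 0.1953 0.029 ]
c6.pkl [0.4693 0.1949 0.0263] 0.0027 side@.029 [0.4687 0.198  0.029 ] wrist@.029 [0.4671 0.1953 0.029 ]
t 9.05 pos [0.4669 0.197  0.1252] jawyaw 45.95 w 0.0499 F [-0.  -0.1 -0.1]
tool shift/0.1 (no turn first): [-0.07   0.252 -0.027]
stand [0.63   0.1493 0.1094] 0.001
r1 [ 0.5442 -0.1631  0.1156] 0.0014
r2 [ 0.5248 -0.2277  0.1158] 0.0009
```

Triangulating the blue disc puts the lid end about 9 mm nearer the base than I aimed, so the pads closed beyond it. Correcting.

Call:
jog_arm --steps '[[[0,-0.1,0,0,85],[0,0,0,0,85],[0,0,0,0,85],[-0.055,0.1,0,0,85],[0,0.17,0,0,85],[0,0,0,0,85],[0,0,0,0,48],[0,0,0,0,48],[0,0,0,0,48],[0,0,0,0,48],[0,0,0,0,48],[0,0,0,0,48]]]' --force 20

```text
time: 10.25
tool_pos: [0.4625, 0.2009, 0.1078]
eef_rot: [0.656, -0.655, 0.265, -0.265]
ft_force: [0.0, 0.8, 0.4]
grip_width: 0.0479
```

```bash
python3 st.py
```

```text
10.25 0.04793683265604054 [0.4625 0.2009 0.1078] [0.   0.79 0.4 ] [-0.015  0.025 -0.027]
```

Call:
jog_arm --steps '[[[0,0,0,0,85],[0,0,0,0,85],[0,0,0,0,85],[0.03,0.14,0,0,85],[0,0,0,0,85],[0,0,0,0,48],[0,0,0,0,48],[0,0,0,0,48],[0,0,0,0,48],[0,0,0,0,48],[0,0,0,0,48]]]' --force 20

```text
time: 11.35
tool_pos: [0.4646, 0.1989, 0.0936]
eef_rot: [0.656, -0.655, 0.265, -0.265]
ft_force: [0.5, -1.0, -0.1]
grip_width: 0.0481
```

```bash
python3 st.py; python3 -c "
from h import *
combo('w7.png',190,190,290,290)"
```

```text
11.35 0.048058234426097794 [0.4646 0.1989 0.0936] [ 0.51 -0.98 -0.06] [-0.009 -0.041  0.045]
```

View pics/w7.png

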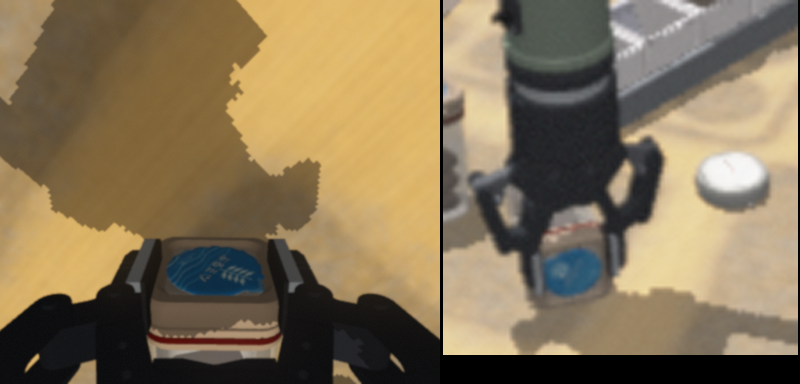

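The pads flank the lid at (158,265) and (270,265), yet the reading is 48 mm. A small lift will show whether anything is held.

Call:
jog_arm --steps '[[[0.01,-0.05,0,0,44],[0.01,-0.05,0,0,44],[0.01,-0.05,0,0,44],[0,0,0,0,44]]]'

```text
time: 11.9
tool_pos: [0.4673, 0.1969, 0.1095]
eef_rot: [0.656, -0.655, 0.265, -0.266]
ft_force: [-0.2, -0.0, -0.2]
grip_width: 0.0439
```

```bash
cat >> st.py <<'E'
a=[cap('side'),cap('wrist')]
S=[x for x in blue(a[0]) if 200<x[1][0]<250 and 230<x[1][1]<300]; W=blue(a[1]); print(S,W)
if S and W:
    X,e=tri(a[0],S[0][1],a[1],W[0][1]); print('disc',X.round(4),e.round(4),'tool',(R.T@(X-p)).round(4))
E
python3 st.py
```

```text
11.9 0.04393558633112092 [0.4673 0.1969 0.1095] [-0.18 -0.01 -0.16] [-0.016 -0.02   0.036]
[(np.int32(139), [226.4, 265.8], [219, 260, 15, 13])] [(np.int32(2478), [247.2, 250.5], [205, 231, 87, 39])]
disc [0.4704 0.1926 0.0255] 0.0022 tool [ 0.0051  0.084  -0.0011]
```

Nothing was held: the pads close just past the lid's bevelled end, so my axial estimate is biased by about 6 mm. I'll shift towards the base, still with shallow finger overlap.

Call:
jog_arm --steps '[[[0,-0.12,0,0,85],[0,0,0,0,85],[0,0,0,0,85],[0,0,0,0,85],[0.08,0.0,0.0,0,85],[0,0.16,0,0,85],[0,0,0,0,85],[0,0,0,0,48],[0,0,0,0,48],[0,0,0,0,48],[0,0,0,0,48],[0,0,0,0,48]]]' --force 20

```text
time: 13.2
tool_pos: [0.4728, 0.1912, 0.1051]
eef_rot: [0.656, -0.655, 0.265, -0.265]
ft_force: [-1.1, -0.7, 2.4]
grip_width: 0.0536
```

```bash
python3 st.py
```

```text
13.2 0.05362956896619031 [0.4728 0.1912 0.1051] [-1.14 -0.74  2.39] [-0.181  0.041 -0.042]
[(np.int32(140), [225.9, 266.0], [219, 260, 15, 13])] [(np.int32(2516), [249.9, 239.9], [206, 220, 91, 38])]
disc [0.4714 0.1933 0.025 ] 0.0024 tool [-0.0025  0.0801  0.0005]
```

Call:
jog_arm --steps '[[[0.018,-0.05,0,0,48],[0.018,-0.05,0,0,48],[0.02,-0.05,0,0,48],[0.02,-0.05,0,0,48],[0,0,0,0,48]]]'

```text
time: 13.8
tool_pos: [0.4788, 0.1858, 0.1254]
eef_rot: [0.656, -0.655, 0.265, -0.266]
ft_force: [-0.5, -0.1, -1.9]
grip_width: 0.0532
```

```bash
python3 st.py
```

```text
13.8 0.05324703847799227 [0.4788 0.1858 0.1254] [-0.5  -0.11 -1.89] [-0.054  0.019  0.084]
[(np.int32(144), [224.6, 257.9], [217, 252, 16, 13])] [(np.int32(2572), [249.9, 239.6], [206, 220, 91, 39])]
disc [0.4767 0.1884 0.0459] 0.0025 tool [-0.0034  0.0795  0.0002]
```

Call:
jog_arm --steps '[[[0,0,0,0,53.2],[0,0,0,0,53.3],[0,0,0,0,53.4]]]'

```text
time: 14.2
tool_pos: [0.4777, 0.1859, 0.1242]
eef_rot: [-0.655, 0.656, -0.265, 0.265]
ft_force: [-0.4, 0.9, -1.2]
grip_width: 0.0538
```

```bash
python3 st.py
```

```text
14.2 0.05380488270854503 [0.4777 0.1859 0.1242] [-0.44  0.86 -1.18] [-0.035  0.006  0.071]
[(np.int32(141), [225.1, 258.2], [218, 252, 15, 13])] [(np.int32(2576), [250.0, 239.7], [206, 220, 91, 39])]
disc [0.4756 0.1884 0.0453] 0.0019 tool [-0.0032  0.0789  0.0004]
```

Call:
jog_arm --steps '[[[0,0,0,0,53.5],[0,0,0,0,53.6]]]'

```text
time: 14.5
tool_pos: [0.4779, 0.1859, 0.1245]
eef_rot: [-0.656, 0.656, -0.265, 0.265]
ft_force: [-0.3, 0.7, -1.5]
grip_width: 0.0537
```

```bash
python3 st.py
```

```text
14.5 0.053688854622822 [0.4779 0.1859 0.1245] [-0.3   0.65 -1.48] [0.039 0.015 0.096]
[(np.int32(144), [224.9, 258.1], [217, 252, 16, 13])] [(np.int32(2556), [249.7, 239.6], [206, 220, 91, 39])]
disc [0.4759 0.1884 0.0455] 0.0024 tool [-0.0032  0.0789  0.0004]
```

Call:
jog_arm --steps '[[[0,0,0,0,53.8],[0,0,0,0,53.8]]]'

```text
time: 14.8
tool_pos: [0.478, 0.1859, 0.1246]
eef_rot: [0.656, -0.656, 0.265, -0.265]
ft_force: [-0.5, -0.1, -0.7]
grip_width: 0.0539
```

```bash
python3 st.py
```

```text
14.8 0.05394843355225305 [0.478  0.1859 0.1246] [-0.53 -0.05 -0.68] [-0.009  0.019  0.006]
[(np.int32(163), [225.2, 258.1], [218, 251, 15, 15])] [(np.int32(3683), [249.8, 236.2], [204, 208, 94, 56])]
disc [0.474  0.1902 0.0475] 0.002 tool [-0.0059  0.0772  0.0003]
```

Call:
jog_arm --steps '[[[0,0,0,0,54]]]'

```text
time: 15.0
tool_pos: [0.478, 0.1859, 0.1246]
eef_rot: [0.656, -0.655, 0.265, -0.265]
ft_force: [-0.5, 0.2, -1.6]
grip_width: 0.0539
```

```bash
python3 st.py
```

```text
15.0 0.05386359000092781 [0.478  0.1859 0.1246] [-0.5   0.16 -1.56] [0.001 0.003 0.012]
[(np.int32(162), [225.3, 258.2], [218, 251, 15, 15])] [(np.int32(3644), [249.8, 235.8], [205, 208, 93, 55])]
disc [0.4737 0.1903 0.0474] 0.0018 tool [-0.0061  0.0773  0.0002]
```

It turned: the disc grew from 39 to 56 px tall and the jaw torque went to zero while the lid stayed held. I'll continue the arc with this loose grip.

Call:
jog_arm --steps '[[[0.02,-0.06,0,0,53.8],[0.04,-0.09,0,0,53.8],[0.055,-0.09,0,0,53.8],[0.058,-0.09,0,0,53.8],[0.07,-0.08,0,0,53.8],[0,0,0,0,53.8]]]'

```text
time: 15.7
tool_pos: [0.4974, 0.1685, 0.1678]
eef_rot: [0.656, -0.655, 0.264, -0.267]
ft_force: [-0.8, 1.1, 7.2]
grip_width: 0.0539
```

```bash
python3 st.py
```

```text
15.7 0.05394839226406094 [0.4974 0.1685 0.1678] [-0.78  1.12  7.19] [-0.011 -0.001  0.284]
[(np.int32(180), [221.7, 236.8], [214, 229, 16, 16])] [(np.int32(6731), [249.5, 232.4], [201, 184, 100, 97])]
disc [0.4876 0.1786 0.1023] 0.0021 tool [-0.0142  0.0655  0.0002]
```

Call:
jog_arm --steps '[[[0.02,-0.08,0,0,53.8],[0.0,-0.08,0,0,53.8],[0,0,0,0,53.8],[0,0,0,0,53.8]]]'

```text
time: 16.2
tool_pos: [0.4967, 0.1676, 0.1815]
eef_rot: [0.656, -0.656, 0.265, -0.265]
ft_force: [-0.1, 0.1, -2.3]
grip_width: 0.0534
```

```bash
python3 st.py
```

```text
16.2 0.05343073939158631 [0.4967 0.1676 0.1815] [-0.06  0.08 -2.32] [-0.014  0.009  0.009]
[(np.int32(175), [221.8, 232.0], [214, 225, 16, 15])] [(np.int32(6784), [250.0, 232.8], [200, 183, 102, 99]), (np.int32(67), [205.0, 215.0], [201, 204, 10, 22])]
disc [0.4871 0.1773 0.1163] 0.0022 tool [-0.0136  0.0652  0.0002]
```

Hanging freely with about 2.3 N weight and zero torque, lid at z≈0.116. Lower gently to stand it, then release.

Call:
jog_arm --steps '[[[0,0.03,0,0,53.8],[0,0.03,0,0,53.8],[0,0.02,0,0,54],[0,0.0,0,0,54]]]'

```text
time: 16.7
tool_pos: [0.4966, 0.1676, 0.1731]
eef_rot: [-0.655, 0.656, -0.265, 0.265]
ft_force: [-0.5, -0.3, -0.7]
grip_width: 0.0541
```

```bash
python3 st.py
```

```text
16.7 0.054102003707861654 [0.4966 0.1676 0.1731] [-0.55 -0.27 -0.71] [-0.033  0.008  0.029]
[(np.int32(174), [222.4, 236.3], [214, 229, 17, 15])] [(np.int32(6439), [249.9, 226.0], [201, 178, 99, 96]), (np.int32(66), [206.1, 208.6], [202, 197, 11, 23])]
disc [0.4863 0.1778 0.1038] 0.0014 tool [-0.0145  0.0693  0.0002]
```

```bash
python3 -c "
from h import *
a=combo('w8.png',190,200,280,297)
u,v=proj(a[0],[.49,.175,.06]); print(u,v); u,v=int(u),int(v)
im=cv2.imread('pics/w8.png'); im2=np.zeros((600,800,3),np.uint8); im2[:384]=im
c=cv2.resize(a[0]['frame'][v-30:v+30,u-50:u+50,::-1],None,fx=3.5,fy=3.5,interpolation=cv2.INTER_CUBIC); im2[388:388+c.shape[0],:c.shape[1]]=c
cv2.imwrite('pics/w8.png',im2)"
```

```text
202.10226494118734 167.30858616925116
```

View pics/w8.png

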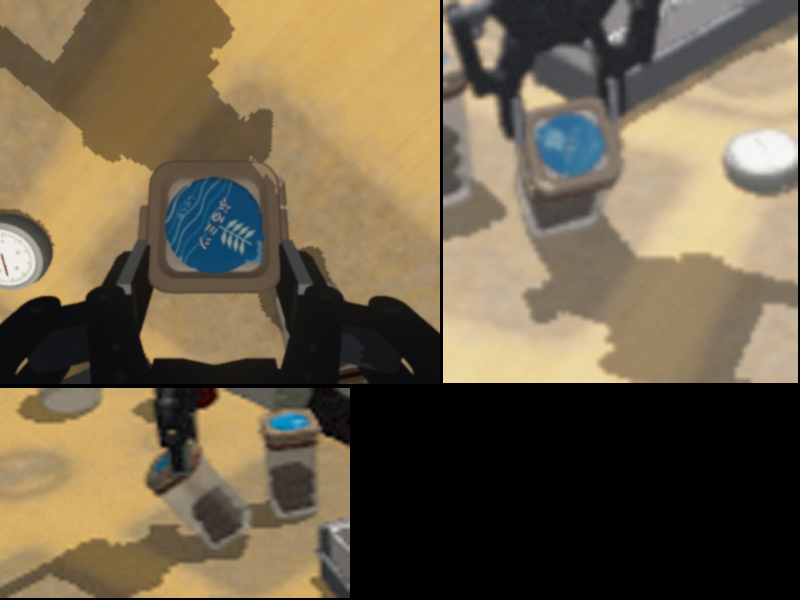

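The views show the canister leaning about 38° with its lower base edge on the table, so I won't release yet. I'll carry on the arc towards the base.

Call:
jog_arm --steps '[[[0.05,-0.012,0,0,53.9],[0.05,-0.012,0,0,53.9],[0.05,-0.01,0,0,53.9],[0.05,-0.008,0,0,53.9],[0.05,-0.005,0,0,53.9],[0.05,-0.003,0,0,53.9]]]'

```text
time: 17.55
tool_pos: [0.5187, 0.1463, 0.1785]
eef_rot: [-0.656, 0.656, -0.265, 0.265]
ft_force: [0.2, 0.9, -1.7]
grip_width: 0.0539
```

```bash
python3 st.py
```

```text
17.55 0.053947120117019576 [0.5187 0.1463 0.1785] [ 0.16  0.88 -1.73] [ 0.009 -0.016  0.022]
[] [(np.int32(6719), [250.0, 226.0], [201, 177, 100, 98]), (np.int32(78), [205.3, 209.1], [201, 196, 11, 25]), (np.int32(538), [386.3, 373.8], [373, 361, 33, 23])]
```

It isn't turning any more; it was just lifted. I'll raise it clear and use inertia: back off gently, then start abruptly towards the base side and stop softly so that the base swings under.

Call:
jog_arm --steps '[[[-0.04,-0.1,0,0,53.8],[-0.08,-0.15,0,0,53.8],[-0.13,-0.1,0,0,53.8],[-0.15,-0.05,0,0,53.8],[-0.15,0,0,0,53.8],[-0.12,0,0,0,53.8],[-0.07,0,0,0,53.8],[-0.03,0,0,0,53.8],[0,0,0,0,53.8]]]'

```text
time: 18.55
tool_pos: [0.4625, 0.2005, 0.2181]
eef_rot: [-0.655, 0.656, -0.265, 0.265]
ft_force: [0.6, -0.1, -1.6]
grip_width: 0.0537
```

Call:
jog_arm --steps '[[[0.45,0,0,0,53.8],[0.27,0,0,0,53.8],[0.15,0,0,0,53.8],[0.08,0,0,0,53.8],[0.04,0,0,0,53.8],[0,0,0,0,53.8]]]'

```text
time: 19.15
tool_pos: [0.5342, 0.1315, 0.2186]
eef_rot: [0.656, -0.655, 0.265, -0.265]
ft_force: [0.0, 0.3, -0.3]
grip_width: 0.0537
```

```bash
sed -i 's/230<x\[1\]\[1\]<300/195<x[1][1]<300/; s/200<x\[1\]\[0\]<250/195<x[1][0]<260/' st.py; cat >> st.py <<'E'
c=a[1]; h=cv2.cvtColor(c['frame'],cv2.COLOR_RGB2HSV); m=cv2.inRange(h,(95,110,50),(115,255,255))
n,l,s_,ce=cv2.connectedComponentsWithStats(m)
if n>1:
    i=1+np.argmax(s_[1:,4]); cn=max(cv2.findContours((l==i).astype(np.uint8),cv2.RETR_EXTERNAL,cv2.CHAIN_APPROX_NONE)[0],key=len)
    print('ellipse',cv2.fitEllipse(cv2.convexHull(cn)))
E
python3 st.py
```

```text
19.15 0.05371374732335616 [0.5342 0.1315 0.2186] [ 0.04  0.28 -0.3 ] [0.068 0.008 0.005]
[(np.int32(124), [221.8, 247.8], [215, 242, 14, 13])] [(np.int32(303), [236.1, 164.9], [212, 160, 52, 11]), (np.int32(975), [388.1, 289.4], [361, 275, 51, 32])]
disc [0.5187 0.1333 0.0275] 0.004 tool [-0.0123  0.1911 -0.0095]
ellipse ((387.27996826171875, 289.9639587402344), (27.238279342651367, 52.286293029785156), 109.78007507324219)
```

The inertia move shook it out and it is lying down again, disc near (0.52, 0.13, z 0.027). I'll get its position and heading from the red gasket line and the disc, then repeat the loosened-grip swing, gripping at lid mid-height so that it hangs nearly plumb.

```bash
cat > red.py <<'E'
from h import *
import pickle,sys
def red(c,z=.056):
    h=cv2.cvtColor(c['frame'],cv2.COLOR_RGB2HSV)
    m=cv2.inRange(h,(0,110,50),(8,255,190))|cv2.inRange(h,(172,110,50),(180,255,190))
    n,l,s,ce=cv2.connectedComponentsWithStats(cv2.dilate(m,np.ones((3,3))))
    for i in range(1,n):
        if s[i,4]>60:
            pts=np.argwhere((l==i)&(m>0))[:,::-1].astype(np.float32)
            if len(pts)<20: continue
            vx,vy,x0,y0=cv2.fitLine(pts,cv2.DIST_HUBER,0,.01,.01).ravel(); t=(pts-[x0,y0])@[vx,vy]
            A=onz(c,x0+vx*t.min(),y0+vy*t.min(),z);B=onz(c,x0+vx*t.max(),y0+vy*t.max(),z)
            print('red',len(pts),(x0,y0),s[i,:4],A.round(4),B.round(4),'len',np.linalg.norm(A-B).round(4),'yaw',np.degrees(np.arctan2(*(B-A)[1::-1])).round(1),'mid',((A+B)/2).round(4))
if __name__=='__main__':
    b=pickle.load(open('c2.pkl','rb')); red(b[2])
    p,R,s=pose(); print(p,yaw(R)); c=cap('wrist','w9.png'); red(c); sd=cap('side','s9.png'); print(blue(sd)); red(sd)
    sc=cap('scene'); print(blue(sc))
    for x in blue(c):
        L,T,w,hh=x[2]; print(x, onz(c,*x[1],.027).round(4))
    h=cv2.cvtColor(c['frame'],cv2.COLOR_RGB2HSV); m=cv2.inRange(h,(95,110,50),(115,255,255)); m[:, :200]=0; m[:,275:]=0
    ys,xs=np.nonzero(m); pts=np.stack([xs,ys],1).astype(np.float32); print(cv2.minAreaRect(pts))
    for sgn in (xs.argmin(),xs.argmax()): print(pts[sgn],onz(c,*pts[sgn].astype(float),.028).round(4))
E
python3 red.py
```

```text
red 228 (np.float32(251.32307), np.float32(203.06915)) [214 198  76   9] [0.4248 0.1996 0.056 ] [0.4588 0.2371 0.056 ] len 0.0506 yaw 47.8 mid [0.4418 0.2183 0.056 ]
[0.53364108 0.13205189 0.21851166] 46.00815619519019
red 236 (np.float32(239.1394), np.float32(195.0562)) [202 188  76  13] [0.5137 0.104  0.056 ] [0.5462 0.145  0.056 ] len 0.0524 yaw 51.6 mid [0.53   0.1245 0.056 ]
[(np.int32(46), [277.0, 164.0], [272, 162, 11, 5]), (np.int32(53), [262.5, 171.2], [257, 169, 12, 6]), (np.int32(88), [182.0, 215.6], [175, 212, 15, 8]), (np.int32(124), [221.8, 247.8], [215, 242, 14, 13]), (np.int32(316), [214.8, 373.6], [205, 361, 21, 23])]
red 1734 (np.float32(74.61368), np.float32(290.41956)) [ 50 253  46  68] [0.8375 0.3732 0.056 ] [0.6409 0.5122 0.056 ] len 0.2408 yaw 144.7 mid [0.7392 0.4427 0.056 ]
[(np.int32(31), [188.7, 89.7], [185, 87, 8, 6]), (np.int32(51), [192.9, 98.9], [189, 94, 9, 10]), (np.int32(39), [234.1, 146.2], [229, 144, 11, 5]), (np.int32(70), [274.8, 184.9], [269, 182, 13, 7]), (np.int32(81), [285.0, 195.3], [279, 192, 14, 8])]
(np.int32(309), [236.3, 165.3], [212, 160, 52, 12]) [0.5173 0.1322 0.027 ]
(np.int32(942), [388.2, 289.7], [361, 276, 51, 31]) [0.6901 0.1491 0.027 ]
((237.40335083007812, 164.9854278564453), (8.295796394348145, 51.33912658691406), 84.5596694946289)
[212. 168.] [0.5055 0.1173 0.028 ]
[263. 163.] [0.5302 0.1486 0.028 ]
```

```bash
python3 -c "
from h import *
plan([.5205,.1315,.083],50)"
```

```text
t 19.4 pos [0.5337 0.1321 0.2185] jawyaw 46.03 w 0.0537 F [0.2 0.1 0.1]
tool shift/0.1 (no turn first): [-0.09   1.355 -0.096]
turn units total -0.088 alt 3.912 check yaw 50.0 shift after turn: [-0.097  1.355 -0.089] q6 -0.72
```

Call:
jog_arm --steps '[[[0,0,0,-0.088,85],[-0.1,0.1,-0.09,0,85],[0,0.3,0,0,85],[0,0.35,0,0,85],[0,0.35,0,0,85],[0,0.25,0,0,85],[0,0,0,0,85],[0,0,0,0,50],[0,0,0,0,50],[0,0,0,0,50],[0,0,0,0,50],[0,0,0,0,50]]]' --force 20

```text
time: 20.6
tool_pos: [0.5223, 0.1313, 0.0857]
eef_rot: [0.665, -0.664, 0.241, -0.244]
ft_force: [-1.7, 0.7, 6.6]
grip_width: 0.0541
```

```bash
python3 st.py
```

```text
20.6 0.05407053651276029 [0.5223 0.1313 0.0857] [-1.68  0.67  6.6 ] [-0.098 -0.029  0.119]
[(np.int32(125), [221.7, 247.9], [215, 242, 14, 13])] [(np.int32(3772), [249.0, 263.7], [199, 238, 104, 50])]
disc [0.5218 0.1315 0.0245] 0.0015 tool [-0.0007  0.0612 -0.0004]
ellipse ((251.8683319091797, 264.66888427734375), (53.436092376708984, 107.41078186035156), 92.07662200927734)
```

Call:
jog_arm --steps '[[[0.02,-0.06,0,0,50],[0.02,-0.07,0,0,50],[0.02,-0.07,0,0,52],[0,0,0,0,53.5],[0,0,0,0,53.8]]]'

```text
time: 21.2
tool_pos: [0.5254, 0.1271, 0.1037]
eef_rot: [0.664, -0.664, 0.242, -0.242]
ft_force: [0.1, 0.6, -1.5]
grip_width: 0.0537
```

```bash
python3 st.py
```

```text
21.2 0.05365937696425576 [0.5254 0.1271 0.1037] [ 0.09  0.57 -1.46] [-0.004 -0.003  0.084]
[(np.int32(122), [221.2, 241.2], [214, 235, 14, 13])] [(np.int32(3785), [249.0, 263.7], [199, 238, 104, 50])]
disc [0.5239 0.1279 0.0438] 0.0021 tool [-0.0018  0.0599 -0.0003]
ellipse ((251.9265899658203, 264.65814208984375), (53.78373336791992, 107.40902709960938), 92.43696594238281)
```

Call:
jog_arm --steps '[[[0,0,0,0,53.9],[0,0,0,0,53.9]]]'

```text
time: 21.5
tool_pos: [0.525, 0.1272, 0.1031]
eef_rot: [-0.664, 0.664, -0.243, 0.242]
ft_force: [0.5, 0.4, -1.5]
grip_width: 0.0539
```

```bash
python3 st.py
```

```text
21.5 0.05386421218533993 [0.525  0.1272 0.1031] [ 0.49  0.41 -1.54] [-0.032 -0.023  0.091]
[(np.int32(123), [221.5, 241.4], [215, 236, 14, 12])] [(np.int32(3790), [249.0, 263.7], [199, 238, 104, 50])]
disc [0.5236 0.1278 0.0432] 0.0013 tool [-0.0014  0.0598 -0.0004]
ellipse ((251.7903594970703, 264.67156982421875), (53.9527587890625, 107.29170989990234), 92.17176055908203)
```

Still held. Ease by another tenth of a millimetre at a time.

Call:
jog_arm --steps '[[[0,0,0,0,54.05],[0,0,0,0,54.05]]]'

```text
time: 21.8
tool_pos: [0.5255, 0.1272, 0.1037]
eef_rot: [0.664, -0.664, 0.242, -0.242]
ft_force: [0.1, -0.3, -0.6]
grip_width: 0.0541
```

```bash
python3 st.py
```

```text
21.8 0.05412070743202826 [0.5255 0.1272 0.1037] [ 0.08 -0.27 -0.63] [-0.054  0.002  0.046]
[(np.int32(123), [222.2, 248.0], [215, 242, 15, 13])] [(np.int32(2429), [249.2, 230.2], [204, 212, 93, 35])]
disc [0.519  0.1327 0.0259] 0.0022 tool [-0.0086  0.0777  0.    ]
ellipse ((251.40634155273438, 231.20669555664062), (39.153228759765625, 95.53056335449219), 91.83441162109375)
```

Call:
jog_arm --steps '[[[0,0,0,0,54.15],[0,0,0,0,54.15]]]'

```text
time: 22.1
tool_pos: [0.5256, 0.1272, 0.1037]
eef_rot: [0.664, -0.664, 0.242, -0.242]
ft_force: [0.4, 0.6, -0.6]
grip_width: 0.0543
```

```bash
python3 st.py
```

```text
22.1 0.054252455846110874 [0.5256 0.1272 0.1037] [ 0.37  0.59 -0.65] [ 0.009  0.006 -0.039]
[(np.int32(124), [222.2, 248.0], [215, 242, 15, 13])] [(np.int32(2433), [249.2, 230.2], [204, 212, 93, 36])]
disc [0.519  0.1327 0.0259] 0.0022 tool [-0.0086  0.0778 -0.    ]
ellipse ((251.43722534179688, 231.13140869140625), (39.1629638671875, 95.5430908203125), 91.8035888671875)
```

The deeper grip slid down rather than turning; the canister is flat again in the same place. The shallow grip did turn it to about 38° of lean, and pushing the leaning base against a fixed tray wall will finish the job. The standing canister is in the way there, so I'll rack it first. Planning the move above it.

```bash
python3 -c "
from h import *
plan([.63,.15,.225],-26)
import pickle
w=pickle.load(open('c1.pkl','rb'))[2]
for u,v,z in ((757,150,.065),(738,140,.065),(612,228,.065),(640,240,.065),(752,165,.066),(665,240,.066),(730,308,.066)): print(u,v,onz(w,u/1.5625,v/1.5625,z).round(4))
"
```

```text
t 22.2 pos [0.5255 0.1272 0.1037] jawyaw 49.93 w 0.0542 F [0.  0.2 0.1]
tool shift/0.1 (no turn first): [ 0.653 -1.212  0.848]
turn units total 1.687 alt -2.313 check yaw -26.0 shift after turn: [-0.663 -1.212  0.839] q6 -0.79
757 150 [ 0.6348 -0.0101  0.065 ]
738 140 [0.6344 0.0042 0.065 ]
612 228 [0.5538 0.0429 0.065 ]
640 240 [0.5554 0.0222 0.065 ]
752 165 [ 0.6259 -0.0124  0.066 ]
665 240 [0.5626 0.0082 0.066 ]
730 308 [ 0.5436 -0.0585  0.066 ]
```

Call:
jog_arm --steps '[[[0,0,0,0,85],[0,0,0,0,85],[0,-0.3,0,0,85],[0,-0.45,0,0.187,85],[0,-0.46,0,0.187,85],[0,0,0,0.187,85],[0,0,0,0.187,85],[0,0,0,0.187,85],[0,0,0,0.187,85],[0,0,0,0.187,85],[0,0,0,0.187,85],[0,0,0,0.187,85]]]'

```text
time: 23.4
tool_pos: [0.5252, 0.1271, 0.2244]
eef_rot: [0.374, -0.374, 0.6, -0.6]
ft_force: [1.2, -0.5, -0.4]
grip_width: 0.0852
```

Call:
jog_arm --steps '[[[-0.33,0,0.42,0,85],[-0.33,0,0.42,0,85],[0,0,0,0,85],[0,0,0,0,85]]]'

```text
time: 23.8
tool_pos: [0.6233, 0.1485, 0.2231]
eef_rot: [0.375, -0.376, 0.599, -0.599]
ft_force: [-0.5, 0.7, -0.5]
grip_width: 0.0848
```

```bash
cat > lid.py <<'E'
from h import *
p,R,s=pose(); print(s['time'],p.round(4),yaw(R).round(2))
c=cap('wrist','lid.png'); sd=cap('side')
W=max(blue(c)); print(W,onz(c,*W[1],.111).round(4))
for S in blue(sd): 
    X,e=tri(sd,S[1],c,W[1])
    if e<.006: print('tri',X.round(4),e.round(4),'tool',(R.T@(X-p)).round(4))
# lid outline: tan region around disc
f=cv2.cvtColor(c['frame'],cv2.COLOR_RGB2HSV); u,v=map(int,W[1])
print('hsv samples right of disc',[f[v,min(511,u+d)].tolist() for d in (56,60,64,68,72,76,80,84,90)])
g=cv2.GaussianBlur(cv2.cvtColor(c['frame'],cv2.COLOR_RGB2GRAY),(3,3),0)
for l in (cv2.HoughLinesP(cv2.Canny(g,40,110),1,np.pi/360,35,minLineLength=35,maxLineGap=5) if True else []).reshape(-1,4):
    A=onz(c,l[0],l[1],.113);B=onz(c,l[2],l[3],.113); 
    if abs((l[0]+l[2])/2-u)<110 and abs((l[1]+l[3])/2-v)<110: print(l, A[:2].round(3),B[:2].round(3),(np.degrees(np.arctan2(*(B-A)[1::-1]))%90).round(1))
E
python3 lid.py
```

```text
23.8 [0.6233 0.1485 0.2231] -25.81
(np.int32(3530), [254.1, 213.5], [218, 180, 74, 69]) [0.6272 0.1506 0.111 ]
tri [0.6278 0.1518 0.1124] 0.0014 tool [-0.005   0.1107  0.0029]
hsv samples right of disc [[16, 83, 92], [18, 100, 158], [18, 102, 155], [18, 98, 154], [18, 91, 159], [18, 90, 161], [18, 93, 162], [18, 92, 160], [19, 96, 154]]
[153 285 251 306] [0.553 0.136] [0.599 0.097] 50.0
[150 259 192 266] [0.56  0.152] [0.58  0.137] 53.4
[264 308 330 299] [0.606 0.092] [0.645 0.081] 73.4
[224 176 281 177] [0.622 0.178] [0.65  0.164] 63.2
[222 205 262 181] [0.614 0.164] [0.64  0.167] 6.4
[349 293 368 338] [0.657 0.08 ] [0.656 0.043] 88.4
[259 208 276 243] [0.631 0.153] [0.631 0.129] 89.0
[149 300 164 231] [0.545 0.128] [0.577 0.164] 48.8
[333 300 349 345] [0.646 0.079] [0.643 0.043] 84.8
[262 309 276 263] [0.604 0.092] [0.626 0.118] 50.3
[230 261 265 257] [0.602 0.13 ] [0.621 0.124] 71.5
[253 211 290 231] [0.628 0.153] [0.641 0.133] 34.1
[158 283 165 248] [0.556 0.136] [0.572 0.154] 49.9
[309 245 313 199] [0.648 0.12 ] [0.661 0.145] 62.7
```

Call:
jog_arm --steps '[[[-0.04,0.2,0.03,0.015,85],[0,0.25,0,0,85],[0,0.19,0,0,85],[0,0,0,0,85],[0,0,0,0,45],[0,0,0,0,45],[0,0,0,0,45],[0,0,0,0,45],[0,0,0,0,45],[0,0,0,0,45]]]' --force 50

```text
time: 24.9
tool_pos: [0.6288, 0.1513, 0.1633]
eef_rot: [-0.374, 0.371, -0.601, 0.602]
ft_force: [-1.9, 0.8, 6.8]
grip_width: 0.0526
```

Call:
jog_arm --steps '[[[0,-0.25,0,0,45],[0,-0.4,0,0,45],[0,-0.4,0,0,45],[0,0,0,0,45],[0,0,0,0,45]]]'

```text
time: 25.4
tool_pos: [0.6279, 0.1508, 0.2668]
eef_rot: [-0.373, 0.371, -0.601, 0.602]
ft_force: [-0.6, -0.1, -2.9]
grip_width: 0.0524
```

```bash
python3 lid.py | head -4; python3 -c "
from h import *
p,R,s=pose(); print(s['grip_width'],s['ft_force'],(R.T@s['wrist_torque']).round(3))
# target above inner empty cell, caddy est
c=np.array([.5559,-.1311]);y=np.array([.2874,.9578]);x=np.array([.9578,-.2874])
for k in (34,102): print(k,c+y*k/1000-.002*x)
plan([*(c+y*.034-.002*x),.27],-16.7)"
```

```text
25.4 [0.6279 0.1508 0.2668] -26.48
(np.int32(6515), [249.3, 278.8], [198, 235, 104, 90]) [0.5985 0.0912 0.111 ]
hsv samples right of disc [[14, 80, 92], [15, 81, 98], [15, 83, 102], [8, 33, 31], [18, 46, 28], [12, 46, 28], [18, 32, 40], [20, 11, 67], [20, 12, 66]]
[208 205 245 205] [0.6   0.157] [0.623 0.146] 63.4
0.05234302789414569 [-0.38800947 -0.25475839 -2.57102903] [-0.034  0.013  0.005]
34 [ 0.563756 -0.09796 ]
102 [ 0.5832992 -0.0328296]
t 25.5 pos [0.6262 0.1507 0.2632] jawyaw -26.48 w 0.0523 F [-0.4 -0.3 -2.6]
tool shift/0.1 (no turn first): [ 2.504 -0.064  0.55 ]
turn units total -0.217 alt 3.783 check yaw -16.7 shift after turn: [ 2.561 -0.064  0.116] q6 0.56
```

Standing canister gripped and lifted (2.6 N). Carry it above the inner empty cell.

Call:
jog_arm --steps '[[[0,0,0,-0.112,45],[0,0,0,-0.11,45],[0.3,-0.03,0.02,0,45],[0.42,-0.03,0.02,0,45],[0.45,0,0.02,0,45],[0.45,0,0.02,0,45],[0.42,0,0.02,0,45],[0.3,0,0.02,0,45],[0.2,0,0.02,0,45],[0,0,0,0,45],[0,0,0,0,45]]]'

```text
time: 26.6
tool_pos: [0.5678, -0.0965, 0.2693]
eef_rot: [0.422, -0.423, 0.568, -0.565]
ft_force: [0.5, 0.4, -1.9]
grip_width: 0.0524
```

```bash
python3 -c "
from h import *
plan([.565,-.0975,.27],-16.5)
a=[cap('scene'),cap('side')]
for c in a: print(blue(c))
for c,n in zip(a,('sc','sd')): cv2.imwrite(f'pics/{n}10.png',c['frame'][:,:,::-1])
B0=[b for b in blue(a[0])];B1=[b for b in blue(a[1])]
for b in B0:
  for d in B1:
    X,e=tri(a[0],b[1],a[1],d[1])
    if e<.004 and -.3<X[1]<.3 and .01<X[2]<.3: print(b[1],d[1],X.round(4),e.round(4))
"
```

```text
t 26.6 pos [ 0.5678 -0.0965  0.2693] jawyaw -16.56 w 0.0524 F [ 0.5  0.4 -1.9]
tool shift/0.1 (no turn first): [ 0.017 -0.007 -0.024]
turn units total -0.001 alt 3.999 check yaw -16.5 shift after turn: [ 0.017 -0.007 -0.024] q6 -0.03
[(np.int32(31), [188.7, 89.7], [185, 87, 8, 6]), (np.int32(52), [192.8, 99.0], [188, 94, 10, 10]), (np.int32(55), [266.8, 148.1], [261, 146, 13, 5]), (np.int32(70), [274.8, 184.9], [269, 182, 13, 7]), (np.int32(81), [285.0, 195.3], [279, 192, 14, 8])]
[(np.int32(32), [243.3, 148.6], [239, 147, 9, 4]), (np.int32(46), [277.0, 164.0], [272, 162, 11, 5]), (np.int32(54), [262.4, 171.2], [257, 169, 12, 6]), (np.int32(123), [222.1, 248.0], [215, 242, 15, 13]), (np.int32(316), [214.8, 373.6], [205, 361, 21, 23])]
[266.8, 148.1] [243.3, 148.6] [ 0.5722 -0.0965  0.215 ] 0.0026
[274.8, 184.9] [262.4, 171.2] [ 0.5446 -0.1628  0.1154] 0.0018
[285.0, 195.3] [277.0, 164.0] [ 0.5248 -0.2277  0.1158] 0.0009
```

Call:
jog_arm --steps '[[[0.017,0.1,-0.027,0,45],[0,0.15,0,0,45],[0,0.1,0,0,45],[0,0.05,0,0,45],[0,0.05,0,0,45],[0,0.05,0,0,45],[0,0,0,0,45]]]'

```text
time: 27.4
tool_pos: [0.5654, -0.0974, 0.2208]
eef_rot: [0.423, -0.423, 0.567, -0.566]
ft_force: [-0.8, 0.7, -2.5]
grip_width: 0.0526
```

```bash
python3 -c "
from h import *
p,R,s=pose(); print(p.round(4),(R.T@s['ft_force']).round(2),(R.T@s['wrist_torque']).round(3),s['grip_width'])"
```

```text
[ 0.5654 -0.0974  0.2208] [-0.41  2.46 -0.9 ] [-0.046 -0.013  0.038] 0.05261811955160136
```

Underside is 8 mm below the mouth with no contact force. Pressing down.

Call:
jog_arm --steps '[[[0,0.06,0,0,45],[0,0.06,0,0,45],[0,0.06,0,0,45],[0,0.06,0,0,45],[0,0.06,0,0,45],[0,0.06,0,0,45],[0,0.05,0,0,45],[0,0.04,0,0,45],[0,0,0,0,45]]]'

```text
time: 28.3
tool_pos: [0.5639, -0.097, 0.1744]
eef_rot: [0.422, -0.424, 0.568, -0.565]
ft_force: [-4.0, 0.8, -2.2]
grip_width: 0.0527
```

```bash
cat > f.py <<'E'
from h import *
p,R,s=pose(); print(s['time'],p.round(4),'Ftool',(R.T@s['ft_force']).round(2),(R.T@s['wrist_torque']).round(3),s['grip_width'].round(4),'yaw',yaw(R).round(1))
E
python3 f.py
```

```text
Traceback (most recent call last):
  File "f.py", line 2, in <module>
    p,R,s=pose(); print(s['time'],p.round(4),'Ftool',(R.T@s['ft_force']).round(2),(R.T@s['wrist_torque']).round(3),s['grip_width'].round(4),'yaw',yaw(R).round(1))
                                                                                                                   ^^^^^^^^^^^^^^^^^^^^^
AttributeError: 'float' object has no attribute 'round'
```

Call:
jog_arm --steps '[[[0,0.03,0,0,45],[0,0.03,0,0,45],[0,0.02,0,0,45],[0,0,0,0,45]]]'

```text
time: 28.7
tool_pos: [0.5648, -0.0972, 0.1694]
eef_rot: [0.422, -0.424, 0.567, -0.566]
ft_force: [-9.5, 3.1, 10.4]
grip_width: 0.052
```

```bash
sed -i "s/s\['grip_width'\].round(4)/round(s['grip_width'],4)/" f.py; python3 f.py
```

```text
28.7 [ 0.5648 -0.0972  0.1694] Ftool [ -0.31 -10.34 -10.06] [-2.022 -0.067  0.026] 0.052 yaw -16.5
```

Floor contact at underside ≈ 6 mm, as expected. Release and retreat.

Call:
jog_arm --steps '[[[0,-0.02,0,0,50],[0,0,0,0,70],[0,0,0,0,85],[0,0,0,0,85],[0,-0.3,0,0,85],[0,-0.4,0,0,85],[0,0,0,0,85]]]'

```text
time: 29.4
tool_pos: [0.5701, -0.099, 0.2476]
eef_rot: [-0.426, 0.42, -0.562, 0.571]
ft_force: [0.7, -0.1, 0.8]
grip_width: 0.0848
```

```bash
cat > chk.py <<'E'
from h import *
a=[cap('scene'),cap('side'),cap('wrist')]; p,R,s=pose(); print(s['time'],p.round(4),yaw(R).round(1))
for i,j in ((0,1),(2,1)):
  for b in blue(a[i]):
    for d in blue(a[j]):
      X,e=tri(a[i],b[1],a[j],d[1])
      if e<.004 and -.3<X[1]<.25 and .3<X[0]<.75 and .01<X[2]<.3: print(i,j,b[1],d[1],X.round(4),e.round(4))
E
python3 chk.py; python3 -c "
from h import *
from red import red
plan([.5205,.1315,.2],50)"
```

```text
29.55 [ 0.566  -0.0977  0.2408] -16.5
0 1 [265.6, 174.8] [246.7, 178.9] [ 0.5654 -0.0972  0.1157] 0.0011
0 1 [274.8, 184.9] [262.5, 171.2] [ 0.5444 -0.1629  0.1155] 0.0016
0 1 [285.0, 195.3] [277.0, 164.0] [ 0.5248 -0.2277  0.1158] 0.0009
2 1 [239.3, 210.8] [246.7, 178.9] [ 0.5631 -0.0951  0.1183] 0.0028
2 1 [238.8, 304.7] [262.5, 171.2] [ 0.5426 -0.159   0.1188] 0.0009
t 29.55 pos [ 0.566  -0.0977  0.2408] jawyaw -16.49 w 0.0851 F [ 0.1 -0.2  0.2]
tool shift/0.1 (no turn first): [-2.068  0.406 -1.088]
turn units total -1.478 alt 2.522 check yaw 50.0 shift after turn: [-1.823  0.406  1.463] q6 -0.03
```

Seated: its lid reads z=0.1157 like the racked ones, spacing 69 mm. Now back to the fallen canister for the shallow grip.

Call:
jog_arm --steps '[[[-0.41,0,-0.218,0,85],[-0.41,0,-0.218,0,85],[-0.41,0,-0.218,0,85],[-0.41,0,-0.218,0,85],[-0.42,0.05,-0.218,-0.1,85],[0,0.1,0,-0.187,85],[0,0.1,0,-0.187,85],[0,0.1,0,-0.187,85],[0,0.1,0,-0.187,85],[0,0.1,0,-0.187,85],[0,0.1,0,-0.187,85],[0,0.1,0,-0.187,85]]]'

```text
time: 30.75
tool_pos: [0.5185, 0.1308, 0.1632]
eef_rot: [-0.658, 0.659, -0.259, 0.257]
ft_force: [0.3, 0.2, 1.0]
grip_width: 0.0846
```

Call:
jog_arm --steps '[[[0,0,0,-0.07,85],[0,0,0,0,85]]]'

```text
time: 30.95
tool_pos: [0.5183, 0.1308, 0.1633]
eef_rot: [-0.664, 0.665, -0.243, 0.24]
ft_force: [0.6, 0.1, -0.6]
grip_width: 0.0849
```

```bash
python3 st.py; python3 -c "
from h import *
plan([.521,.131,.102],50)"
```

```text
30.95 0.0848643843577237 [0.5183 0.1308 0.1633] [ 0.57  0.15 -0.58] [-0.036 -0.01   0.086]
[(np.int32(123), [222.2, 247.9], [215, 242, 15, 13])] [(np.int32(892), [251.3, 200.4], [220, 191, 66, 19])]
disc [0.5181 0.1332 0.0269] 0.0031 tool [-0.0014  0.1364  0.0021]
ellipse ((253.3386688232422, 201.00613403320312), (21.28780746459961, 66.2417984008789), 90.34799194335938)
t 31.05 pos [0.5191 0.1309 0.1644] jawyaw 49.99 w 0.085 F [ 0.3 -0.1 -0.1]
tool shift/0.1 (no turn first): [0.014 0.624 0.014]
turn units total -0.0 alt 4.0 check yaw 50.0 shift after turn: [0.014 0.624 0.014] q6 -0.79
```

Call:
jog_arm --steps '[[[0.014,0.2,0.014,0,85],[0,0.25,0,0,85],[0,0.15,0,0,85],[0,0,0,0,48],[0,0,0,0,48],[0,0,0,0,48],[0,0,0,0,48],[0,0,0,0,48],[0.02,-0.06,0,0,48],[0.02,-0.07,0,0,52],[0.02,-0.07,0,0,53.4],[0,0,0,0,53.6]]]' --force 20

```text
time: 32.25
tool_pos: [0.5277, 0.1271, 0.1272]
eef_rot: [0.665, -0.664, 0.24, -0.243]
ft_force: [0.4, -0.6, -1.4]
grip_width: 0.0536
```

```bash
python3 st.py
```

```text
32.25 0.05355789553801658 [0.5277 0.1271 0.1272] [ 0.4  -0.57 -1.37] [-0.062 -0.006  0.084]
[(np.int32(125), [220.4, 240.4], [213, 235, 15, 12])] [(np.int32(2578), [249.5, 238.2], [206, 218, 91, 39])]
disc [0.5247 0.1298 0.0475] 0.0026 tool [-0.0043  0.0798 -0.0001]
ellipse ((251.626220703125, 239.04843139648438), (41.932769775390625, 92.93354034423828), 92.844970703125)
```

Call:
jog_arm --steps '[[[0,0,0,0,53.8],[0,0,0,0,53.8]]]'

```text
time: 32.55
tool_pos: [0.526, 0.1273, 0.1253]
eef_rot: [-0.665, 0.665, -0.242, 0.241]
ft_force: [-0.8, 0.2, -1.7]
grip_width: 0.0539
```

```bash
python3 st.py
```

```text
32.55 0.05387093484317929 [0.526  0.1273 0.1253] [-0.84  0.17 -1.73] [-0.046  0.065  0.012]
[(np.int32(145), [221.4, 241.3], [214, 235, 15, 14])] [(np.int32(3606), [249.6, 234.6], [205, 207, 93, 54])]
disc [0.5214 0.131  0.0464] 0.0017 tool [-0.0059  0.0789 -0.    ]
ellipse ((251.7576141357422, 234.9854278564453), (55.46684646606445, 95.46900939941406), 93.81230926513672)
```

It turned again as before. Repeat the arc that worked.

Call:
jog_arm --steps '[[[0.02,-0.06,0,0,53.8],[0.04,-0.09,0,0,53.8],[0.055,-0.09,0,0,53.8],[0.058,-0.09,0,0,53.8],[0.07,-0.08,0,0,53.8],[0,0,0,0,53.8],[0,-0.06,0,0,52]]]'

```text
time: 33.35
tool_pos: [0.5444, 0.1114, 0.1721]
eef_rot: [-0.664, 0.665, -0.242, 0.241]
ft_force: [-0.7, -0.6, -2.6]
grip_width: 0.0532
```

```bash
python3 st.py; python3 -c "
from h import *
# wall point: caddy centre refined
y=np.array([.2874,.9578]);x=np.array([.9578,-.2874]); c=np.array([.5442,-.1631])+.034*y+.002*x
w=c+.143*y; print('wall mid',w)
plan([*(w+.095*y),.18],-16.7)"
```

```text
33.35 0.05316649594137792 [0.5444 0.1114 0.1721] [-0.71 -0.55 -2.56] [ 0.033 -0.005  0.017]
[(np.int32(160), [218.1, 220.2], [211, 213, 15, 15])] [(np.int32(6584), [249.5, 230.5], [201, 183, 100, 95])]
disc [0.535  0.1194 0.1037] 0.0011 tool [-0.0123  0.0684  0.0002]
ellipse ((251.9637908935547, 231.6411895751953), (94.46888732910156, 104.6899642944336), 117.85420989990234)
wall mid [0.5969854 0.0058558]
t 33.45 pos [0.545  0.1117 0.1729] jawyaw 50.06 w 0.0533 F [-0.2 -0.8 -2. ]
tool shift/0.1 (no turn first): [ 0.704 -0.07   0.395]
turn units total 1.484 alt -2.516 check yaw -16.7 shift after turn: [-0.086 -0.07   0.802] q6 -0.83
```

Call:
jog_arm --steps '[[[0,-0.06,0,0.12,48],[0,-0.06,0,0.185,48],[0,0,0,0.185,48],[0,0,0,0.185,48],[0,0,0,0.185,48],[0,0,0,0.185,48],[0,0,0,0.185,48],[0,0,0,0.185,48],[0,0,0.2,0.07,48],[-0.04,0,0.3,0,48],[-0.04,0,0.25,0,48],[0,0,0.05,0,48]]]' --force 30

```text
time: 34.65
tool_pos: [0.6262, 0.0969, 0.1844]
eef_rot: [-0.422, 0.421, -0.567, 0.568]
ft_force: [0.4, -0.7, -2.6]
grip_width: 0.0529
```

```bash
python3 st.py; python3 -c "
from h import *
y=np.array([.2874,.9578]);w=np.array([.597,.0059]); p,R,s=pose(); print('dist to wall',(p[:2]-w)@y)
plan([*(w+.095*y),.176],-16.7)"
```

```text
34.65 0.05291864818426424 [0.6262 0.0969 0.1844] [ 0.38 -0.74 -2.65] [-0.021 -0.013  0.076]
[] [(np.int32(6546), [249.3, 230.5], [201, 183, 100, 95])]
ellipse ((251.84690856933594, 231.62576293945312), (94.37387084960938, 104.55045318603516), 115.60558319091797)
dist to wall 0.09518422335378546
t 34.75 pos [0.6239 0.0972 0.1838] jawyaw -16.78 w 0.053 F [ 0.8  0.1 -1.9]
tool shift/0.1 (no turn first): [0.002 0.078 0.005]
turn units total -0.002 alt 3.998 check yaw -16.7 shift after turn: [0.002 0.078 0.005] q6 0.31
```

Now press the leaning base against the end wall of the tray to force it upright.

Call:
jog_arm --steps '[[[0.1,0.05,0,0,52],[0.1,0.04,0,0,52],[0.06,0,0,0,52],[0.06,0,0,0,52],[0.06,0,0,0,52],[0.06,0,0,0,52],[0,0,0,0,52]]]' --force 20

```text
time: 35.45
tool_pos: [0.6136, 0.0598, 0.1816]
eef_rot: [0.426, -0.416, 0.569, -0.567]
ft_force: [-1.1, 17.1, 16.5]
grip_width: 0.0527
```

```bash
python3 st.py; python3 f.py
```

```text
35.45 0.052656496393960986 [0.6136 0.0598 0.1816] [-1.07 17.07 16.46] [-1.286  0.235  2.8  ]
[(np.int32(96), [198.6, 201.0], [193, 195, 12, 12])] [(np.int32(7131), [251.5, 227.1], [201, 176, 103, 102]), (np.int32(83), [205.9, 208.2], [201, 195, 12, 25])]
disc [0.6213 0.0791 0.1204] 0.0032 tool [-0.0198  0.0615  0.0015]
ellipse ((253.33457946777344, 228.08251953125), (100.1554183959961, 107.14324951171875), 124.33514404296875)
35.55 [0.6136 0.0601 0.1814] Ftool [-15.25 -16.47  -5.93] [-1.161  0.175  2.784] 0.0526 yaw -16.8
```

Call:
jog_arm --steps '[[[0,-0.05,0,0,53],[0.05,-0.03,0,0,53],[0.05,-0.02,0,0,53.4],[0.05,-0.01,0,0,53.4],[0.05,0,0,0,53.4],[0,0,0,0,53.4]]]'

```text
time: 36.15
tool_pos: [0.6069, 0.0375, 0.1911]
eef_rot: [-0.424, 0.419, -0.568, 0.568]
ft_force: [-1.8, 8.2, 12.7]
grip_width: 0.0533
```

```bash
python3 st.py
```

```text
36.15 0.05327288413187854 [0.6069 0.0375 0.1911] [-1.85  8.22 12.68] [-0.714  0.224  1.311]
[] [(np.int32(7750), [251.3, 225.8], [198, 173, 108, 106]), (np.int32(100), [202.9, 208.5], [198, 192, 14, 30])]
ellipse ((253.322998046875, 227.0242919921875), (105.51214599609375, 110.28397369384766), 123.48542785644531)
```

```bash
python3 -c "
from h import *
a=combo('w11.png',165,165,265,265)
u,v=map(int,proj(a[0],[.607,.06,.07])); 
im=cv2.imread('pics/w11.png'); im2=np.zeros((600,800,3),np.uint8); im2[:384]=im
c=cv2.resize(a[0]['frame'][v-26:v+26,u-50:u+50,::-1],None,fx=4,fy=4,interpolation=cv2.INTER_CUBIC); im2[388:388+c.shape[0],:c.shape[1]]=c
cv2.imwrite('pics/w11.png',im2)"
```

```text
(no output)
```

View pics/w11.png

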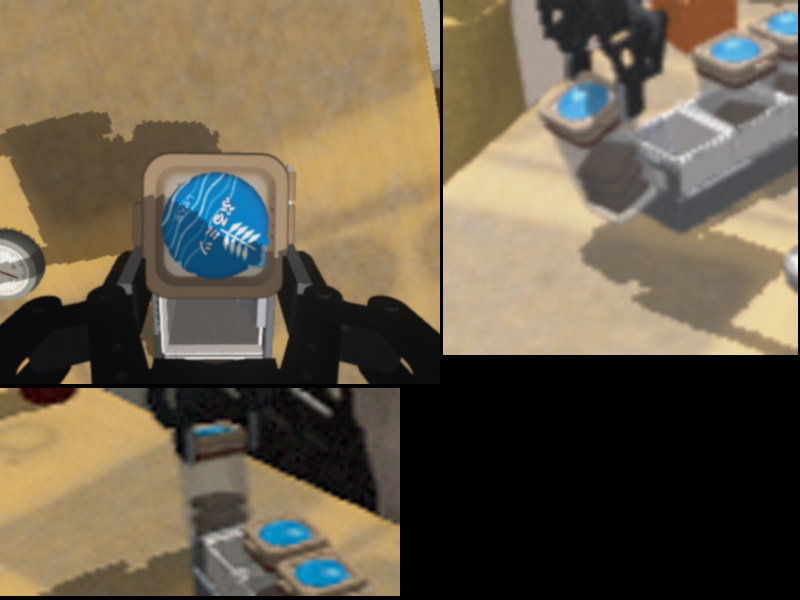

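The canister is now leaning only about 25°, base against the tray's end wall and off the table. The label's orientation shows the tab on the left, which is the tray-front side. Continue pushing.

Call:
jog_arm --steps '[[[0.05,0,0,0,53.4],[0.05,0,0,0,53.4],[0.05,0,0,0,53.4],[0.05,0.0,0,0,53.4],[0,0,0,0,53.4]]]'

```text
time: 36.9
tool_pos: [0.6003, 0.0168, 0.1884]
eef_rot: [-0.423, 0.421, -0.567, 0.568]
ft_force: [2.6, 1.8, -0.5]
grip_width: 0.0536
```

```bash
sed -i 's/195<x\[1\]\[1\]<300/180<x[1][1]<300/; s/195<x\[1\]\[0\]<260/183<x[1][0]<240/' st.py; python3 st.py
```

```text
36.9 0.053609144591611306 [0.6003 0.0168 0.1884] [ 2.61  1.8  -0.46] [0.193 0.009 0.69 ]
[(np.int32(69), [209.8, 189.2], [203, 186, 14, 7])] [(np.int32(8008), [251.0, 228.5], [195, 176, 112, 105]), (np.int32(120), [200.0, 213.1], [195, 194, 15, 35]), (np.int32(26), [270.5, 236.7], [267, 233, 8, 7])]
disc [0.6082 0.0404 0.141 ] 0.0013 tool [-0.0249  0.0475  0.0005]
ellipse ((252.35047912597656, 229.616455078125), (105.66463470458984, 114.4118423461914), 102.2081298828125)
```

It is now upright (tilt about 2° by the disc's aspect), underside ≈ 28 mm up. Move off the wall, lower to the table and release.

Call:
jog_arm --steps '[[[-0.05,0,0,0,52],[-0.05,0,0,0,52],[-0.05,0.05,0,0,52],[0,0.1,0,0,52],[0,0.08,0,0,52],[0,0.03,0,0,52],[0,0,0,0,52]]]'

```text
time: 37.7
tool_pos: [0.6033, 0.0302, 0.1618]
eef_rot: [0.42, -0.423, 0.568, -0.567]
ft_force: [-7.4, -1.4, 12.0]
grip_width: 0.0533
```

```bash
python3 st.py
```

```text
37.7 0.05329271788114107 [0.6033 0.0302 0.1618] [-7.43 -1.37 11.99] [-1.299 -0.156 -0.599]
[(np.int32(73), [207.3, 199.2], [201, 196, 13, 7])] [(np.int32(8041), [250.7, 228.9], [195, 176, 112, 106]), (np.int32(119), [199.8, 213.2], [195, 195, 15, 34]), (np.int32(28), [270.2, 236.8], [266, 233, 9, 7])]
disc [0.6109 0.0531 0.1142] 0.0012 tool [-0.0243  0.0476  0.0008]
ellipse ((252.593017578125, 230.2735595703125), (106.32608032226562, 114.76214599609375), 102.46829986572266)
```

Call:
jog_arm --steps '[[[0,-0.015,0,0,56],[0,0,0,0,70],[0,0,0,0,85],[0,0,0,0,85],[0,-0.2,0,0,85],[0,-0.35,0,0,85],[-0.2,0,0,0,85],[0,0,0,0,85],[0,0,0,0,85]]]'

```text
time: 38.7
tool_pos: [0.6095, 0.0505, 0.2163]
eef_rot: [0.422, -0.423, 0.568, -0.567]
ft_force: [-0.1, -0.2, 0.1]
grip_width: 0.085
```

```bash
python3 lid.py; python3 chk.py
```

```text
38.7 [0.6095 0.0505 0.2163] -16.7
(np.int32(3566), [243.1, 235.1], [207, 202, 75, 68]) [0.6041 0.0452 0.111 ]
tri [0.6046 0.0463 0.1124] 0.0011 tool [ 0.0053  0.1039 -0.0033]
hsv samples right of disc [[15, 84, 94], [15, 50, 61], [18, 80, 127], [18, 95, 153], [18, 104, 157], [18, 101, 154], [18, 105, 160], [18, 105, 160], [18, 104, 160]]
[219 292 271 292] [0.58  0.015] [0.609 0.007] 73.3
[205 332 305 332] [ 0.563 -0.009] [ 0.621 -0.027] 73.3
[220 282 257 282] [0.583 0.021] [0.603 0.015] 73.3
[208 341 291 341] [ 0.563 -0.016] [ 0.612 -0.031] 73.3
[206 339 292 339] [ 0.562 -0.014] [ 0.613 -0.029] 73.3
[294 357 296 317] [ 0.61  -0.043] [ 0.619 -0.015] 73.2
[148 240 185 229] [0.553 0.058] [0.575 0.059] 1.0
[298 357 299 318] [ 0.613 -0.044] [ 0.62  -0.016] 74.5
[207 295 208 348] [0.573 0.015] [ 0.561 -0.021] 72.0
[304 357 308 293] [ 0.616 -0.045] [ 0.63 -0.  ] 73.1
[209 282 211 324] [0.577 0.023] [ 0.569 -0.005] 73.6
[243 245 281 242] [0.603 0.04 ] [0.623 0.036] 78.3
[132 338 152 289] [ 0.519 -0.001] [0.544 0.028] 49.6
[252 343 294 343] [ 0.588 -0.025] [ 0.613 -0.033] 73.3
38.95 [0.6094 0.0499 0.216 ] -16.8
0 1 [247.6, 157.9] [210.5, 199.2] [0.607  0.0432 0.1089] 0.0013
0 1 [265.5, 174.7] [246.9, 178.7] [ 0.5647 -0.0973  0.1164] 0.0011
0 1 [274.8, 184.9] [262.5, 171.2] [ 0.5444 -0.1629  0.1155] 0.0016
0 1 [285.0, 195.3] [277.1, 164.0] [ 0.5246 -0.2279  0.1159] 0.0007
2 1 [243.4, 234.5] [210.5, 199.2] [0.6047 0.0462 0.1121] 0.0013
```

The fallen canister now stands at (0.605, 0.046), square with the tray at 73.3°. Regrip it centred.

Call:
jog_arm --steps '[[[0.055,0.15,-0.035,0,85],[0,0.2,0,0,85],[0,0.18,0,0,85],[0,0,0,0,85],[0,0,0,0,45],[0,0,0,0,45],[0,0,0,0,45],[0,0,0,0,45],[0,0,0,0,45],[0,0,0,0,45]]]' --force 50

```text
time: 39.95
tool_pos: [0.6061, 0.0461, 0.1658]
eef_rot: [-0.423, 0.421, -0.567, 0.568]
ft_force: [-0.4, -0.0, 5.9]
grip_width: 0.0517
```

```bash
python3 f.py
```

```text
39.95 [0.6061 0.0461 0.1658] Ftool [ 0.15 -5.87 -0.34] [-0.059 -0.031 -0.018] 0.0517 yaw -16.8
```

Call:
jog_arm --steps '[[[0,-0.2,0,0,45],[0,-0.4,0,0,45],[0,-0.4,0,0,45],[0,0,0,0,45],[0,0,0,0,45]]]'

```text
time: 40.45
tool_pos: [0.6053, 0.0461, 0.2649]
eef_rot: [-0.422, 0.421, -0.567, 0.568]
ft_force: [0.2, -1.1, -2.3]
grip_width: 0.052
```

```bash
python3 f.py; python3 -c "
from h import *
plan([.585,-.0322,.262],-16.7)"; python3 lid.py | head -3
```

```text
40.45 [0.6053 0.0461 0.2649] Ftool [1.01 2.28 0.5 ] [-0.051 -0.042 -0.032] 0.052 yaw -16.8
t 40.45 pos [0.6053 0.0461 0.2649] jawyaw -16.76 w 0.052 F [ 0.2 -1.1 -2.3]
tool shift/0.1 (no turn first): [0.808 0.029 0.031]
turn units total -0.001 alt 3.999 check yaw -16.7 shift after turn: [0.808 0.029 0.031] q6 0.23
40.45 [0.6053 0.0461 0.2649] -16.76
(np.int32(6228), [250.3, 276.6], [200, 233, 102, 89]) [ 0.5877 -0.0151  0.111 ]
tri [0.6073 0.0478 0.2105] 0.0056 tool [-0.0022  0.0544  0.0013]
```

Held just like the first one. Carry to the outer cell and enter the mouth.

Call:
jog_arm --steps '[[[0.25,0,0.01,0,45],[0.35,0,0.01,0,45],[0.21,0,0.01,0,45],[0,0,0,0,45],[0,0.12,0,0,45],[0,0.12,0,0,45],[0,0.06,0,0,45],[0,0.05,0,0,45],[0,0.05,0,0,45],[0,0,0,0,45]]]'

```text
time: 41.55
tool_pos: [0.5842, -0.0319, 0.223]
eef_rot: [0.422, -0.422, 0.568, -0.567]
ft_force: [-0.0, -0.4, -1.3]
grip_width: 0.0522
```

```bash
python3 f.py
```

```text
41.55 [ 0.5842 -0.0319  0.223 ] Ftool [0.36 1.33 0.07] [-0.025  0.     0.02 ] 0.0522 yaw -16.7
```

Call:
jog_arm --steps '[[[0,0.06,0,0,45],[0,0.06,0,0,45],[0,0.06,0,0,45],[0,0.06,0,0,45],[0,0.06,0,0,45],[0,0.06,0,0,45],[0,0.05,0,0,45],[0,0.05,0,0,45],[0,0.04,0,0,45],[0,0.03,0,0,45],[0,0,0,0,45]]]'

```text
time: 42.65
tool_pos: [0.5841, -0.0319, 0.172]
eef_rot: [0.421, -0.422, 0.568, -0.567]
ft_force: [-7.6, 2.9, 10.4]
grip_width: 0.0521
```

```bash
python3 f.py
```

```text
42.65 [ 0.5841 -0.0319  0.172 ] Ftool [ -0.6  -10.41  -8.13] [-1.877  0.037  0.173] 0.0521 yaw -16.8
```

Floor contact again, at underside ≈ 6 mm. Release, retreat and check all four.

Call:
jog_arm --steps '[[[0,-0.02,0,0,50],[0,0,0,0,70],[0,0,0,0,85],[0,0,0,0,85],[0,-0.3,0,0,85],[0,-0.45,0,0,85],[-0.4,-0.3,0,0,85],[-0.4,0,0,0,85],[0,0,0,0,85]]]'

```text
time: 43.55
tool_pos: [0.6099, 0.0479, 0.2807]
eef_rot: [-0.425, 0.421, -0.565, 0.568]
ft_force: [0.0, 0.4, 0.1]
grip_width: 0.0849
```

```bash
python3 chk.py; python3 f.py; python3 -c "
from h import *
sd=cap('side')
import pickle
a=pickle.load(open('c0.pkl','rb'))[1]
# bystanders: image difference in their regions of the side view
k=1.5625
for n,u,v in (('gauge',424,375),('roll',472,328),('bottle',510,300)):
    x,y=int(u/k),int(v/k); d=np.abs(sd['frame'][y-14:y+14,x-14:x+14].astype(int)-a['frame'][y-14:y+14,x-14:x+14]).mean(); print(n,d.round(1))"
```

```text
43.7 [0.6076 0.0441 0.2776] -16.7
0 1 [257.3, 165.7] [230.7, 186.5] [ 0.585  -0.0339  0.1167] 0.0008
0 1 [265.5, 174.7] [246.9, 178.7] [ 0.5647 -0.0973  0.1164] 0.0011
0 1 [274.8, 184.9] [262.6, 171.2] [ 0.5442 -0.1631  0.1156] 0.0014
0 1 [285.0, 195.3] [277.0, 164.0] [ 0.5248 -0.2277  0.1158] 0.0009
2 1 [246.4, 292.7] [230.7, 186.5] [ 0.5831 -0.0315  0.1193] 0.0015
43.7 [0.6076 0.0441 0.2776] Ftool [ 0.3  -0.17  0.38] [-0.041  0.005  0.028] 0.0852 yaw -16.7
gauge 18.6
roll 10.9
bottle 9.2
```

All four lids are in line at z 0.1156–0.1167 with 66–69 mm spacing. One last check on tab direction: compare the lid patterns and side features of the lids from above.

Call:
jog_arm --steps '[[[0.4,0,0,0,85],[0.45,0,0,0,85],[0,0,0,0,85],[0,0,0,0,85]]]'

```text
time: 44.15
tool_pos: [0.5825, -0.0391, 0.2775]
eef_rot: [0.421, -0.421, 0.569, -0.568]
ft_force: [-0.2, -0.2, 0.4]
grip_width: 0.0851
```

```bash
python3 -c "
from h import *
c=cap('wrist'); y=np.array([.2874,.9578,0]);x=np.array([.9578,-.2874,0])
def patch(C,s=.042,n=84):
    C=np.array(C); q=[proj(c,C+sx*s*x+sy*s*y) for sx,sy in ((-1,1),(1,1),(1,-1),(-1,-1))]
    H=cv2.getPerspectiveTransform(np.float32([[0,0],[n,0],[n,n],[0,n]]),np.float32(q))
    return cv2.warpPerspective(c['frame'],np.linalg.inv(H),(n,n))
B=sorted(blue(c),reverse=True)[:3]; print(B)
P=[]
for b in B: P.append(patch(onz(c,*b[1],.115)))
def cc(a,b): return np.corrcoef(a.ravel().astype(float),b.ravel().astype(float))[0,1].round(3)
m=slice(18,66)
for i in range(len(P)):
    print(i,'position',onz(c,*B[i][1],.115).round(3))
    for j in range(i): 
        a,b=P[i][m,m],P[j][m,m]; print(j,i,'label same',cc(a,b),'rot180',cc(a,b[::-1,::-1]),'rot90',cc(a,np.rot90(b)),cc(a,np.rot90(b,3)))
"
```

```text
[(np.int32(2434), [246.9, 184.9], [218, 157, 60, 57]), (np.int32(1964), [246.6, 268.9], [220, 245, 55, 49]), (np.int32(1598), [246.2, 341.3], [221, 321, 52, 43])]
0 position [ 0.582 -0.034  0.115]
1 position [ 0.562 -0.098  0.115]
0 1 label same 0.818 rot180 0.595 rot90 0.637 0.619
2 position [ 0.542 -0.163  0.115]
0 2 label same 0.781 rot180 0.469 rot90 0.593 0.583
1 2 label same 0.917 rot180 0.675 rot90 0.703 0.723
```

```bash
python3 -c "
from h import *
print(ctrl.close_job())"
```

```text
the job is handed in; nothing more can be done
None
```

Both loose canisters are in the two empty cells and pressed down to the floor. The job was handed in at about 44 s of the 61 s allowed; it reports no verdict.

- **Standing canister:** I gripped it by the lid and pressed it into the inner empty cell. Floor contact came at about 10 N, with its underside about 6 mm above the table, which is the height of the cell floor.
- **Fallen canister:** Righting it took several tries. Loosening the grip dropped it back onto the table twice, a quick inertia move dropped it once more, and three grips missed the lid. In the end I turned it part-way with a loose grip on the lid edge. I then pushed its base against the tray's fixed end wall until it stood, set it down, regripped it and pressed it into the outer cell.

Last checks:
- **Seating:** all four lids read 0.1156–0.1167 m high, in line and 66–69 mm apart. The racked canisters read the same positions as when I first measured them.
- **Tabs:** the lid labels of both loaded canisters match the nearest racked one unrotated (correlation 0.78 and 0.92, against 0.47–0.72 for turned ones). That puts the tabs to the front.
- **Clearance:** the open gripper was well clear of everything at hand-in.
- **Unclear:** a simple before/after picture difference was highest around the hygrometer (18.6, against about 10 for the roll and the bottle). I put this down to the arm's shadow and did not measure it separately. I never moved close to it, and it showed in its place in the last picture I looked at.

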